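Clamp an eyepiece in the optics vise

ROBOT

A 7-joint arm with a two-finger parallel gripper is mounted at the origin on a cart in front of the work surface, level with it; the furniture and walls round the work are solid. World frame = base frame: x ahead of the robot, y to its left, z up, the work surface at z = 0. Lengths are in m, angles in rad, forces in N, time in s.
With the tool pointing down it reaches from about 0.4 to 0.875 m from the base axis. Payload 19.3 kg.
Tool frame: the origin (TCP) lies between the finger pads; the fingertips stand 19 mm ahead of it and the grasp point (between the pads) is the TCP; z points along the fingers, y is the direction in which the jaws open and shut (so a half turn about z gives the same grasp; the last joint's range is limited). The gripper opens to 85 mm and grips with 20 to 120 N. Pads are 22 mm wide; open, the fingers measure 114 mm over their backs; the gripper's body (76 mm by 85 mm) begins 54 mm behind the grasp point. The pads swing forward as they close: fully open they stand 13 mm farther back than shut.
Start: joints at [-1.405, 0.521, -0.036, 1.599, 0.021, 1.021, -0.113], TCP at [0.146, 0.608, 0.214] pointing down, gripper open.
Joint ranges: [-2.91, 2.91], [-0.3, 2.13], [-1.5, 1.42], [0.17, 2.43], [-1.26, 4.41], [0.16, 1.93], [-2.52, 2.52]. Speed limits (rad/s): [1.89, 1.89, 2.39, 2.39, 3.01, 3.01, 3.01].

INTERFACE

Orientations are given as [roll, pitch, yaw] about the fixed x, y, z axes, in that order (R = Rz(yaw) Ry(pitch) Rx(roll)).
In Python, from workcell import status, imaging, bot gives the robot as it stands.
- The arm moves only by the shell command python3 -m handwheel 'ROWS' [FORCE]. ROWS is JSON, a list of rows, each an object with "offset": the shift along the tool's x, y, z in mm, a list of three; "rot": the turn, a rotation vector about the tool's x, y, z in degrees, a list of three; "claw": the opening, from -1 (shut) to 1 (fully open). A call has 1 to 12 rows; each row shifts and turns the commanded pose from where the row before left it, along the tool's axes as they then stand; what a row does not reach is not made up. A row lasts 1/10 s, in which the tool goes at most 50 mm and 8.59 degrees, less where a joint would pass 70% of its speed; a pose out of reach is approached as far as the arm can. A call is refused whole if a number of a shift passes 50 or a number of a turn 8.59, either way. A call with a gripper value outside its range is refused whole. The fingers move at their own pace and stop on an object; FORCE is the grip in N (left out, the last holds). Time passes only in rows, so rows that do not move let the fingers close. It gives the time, the measured TCP pose, the force and the opening at its end, in the units of the state.
- status.observe(): the state, without advancing time (a new reading comes with each control period).
- imaging.grab_frame(name): name is "scene" or "top"; returns a dict with "color" (480x640x3 uint8, red, green, blue), "range_z" (480x640 float32, m along the optical axis (not along the pixel's ray), 0 where there is no reading), "fx", "fy", "cx", "cy" (pixels), "camera_from_world" (4x4, takes a point from world to camera coordinates). Camera axes: x right, y down, z forward; pixel columns grow to the right and rows downward; lengths in m; the calibration is good to about 2 mm. A picture is of the moment at which its call begins.
- bot.job_done(): hands the job in, once; it reports no verdict.
Trained networks look in the newest picture that a camera, given by its name, has taken for a name from the list of things; names that differ only in an ending like _2 or _b are one class to them, and where a whole thing is asked for, a point or a joint stands for the part that bears it (a point fixed in the world has none). Each returns a list of dicts, best first, with "conf" (0 to 1); they miss things now and then, are a little off and sometimes report something else, mostly with a low value. They report only what shows in the picture. A call takes as long as a camera call. They do not tell look-alikes from the thing itself.
- imaging.regions_of(thing, camera): "region" (480x640 bool, what is visible of it) and "box" ([centre column, centre row, width, height] in pixels, round what is visible of it).
- imaging.mark_of(thing, camera): "uv" ([column, row] in pixels: a listed point, or the origin of a listed thing).
The state is a dict: "clock": time; "qpos": joint angles; "qd": joint speeds; "joint_efforts": joint torques, N m; "position": TCP position; "tool_rot": TCP orientation; "force": force on the tool from outside, world axes, zero at the start; "moment": the same for the moment, N m; "grip_width": finger opening in m.
Only numpy, scipy, OpenCV 4.12 (cv2) and the standard library are available. Lean on these libraries where they do the work, as an engineer would, in place of code of your own. Each camera call takes 0.05 s, during which the arm holds its last target.

TASK

Take the black eyepiece that stands on the wooden desk and stand it upright on the bed of the small grey vise, between its two white-lined jaws. Then turn the red T-handle clockwise until the rising resistance shows that the eyepiece is firmly clamped, and let go; do not overtighten, or the barrel is crushed. Leave the spare lens, oil bottle and screwdriver where they are.

Things in the scene. Friction and masses are not known exactly. Their poses are not given: they have to be found in the camera images.
- eyepiece: Black knurled eyepiece with a waist, standing on the wooden desk (not the one on the black stone plate), round, 32 to 34 mm in diameter and 40 mm tall, 50 to 85 g; origin at the centre of its underside, z up.
- vise: Small grey bench vise fixed to the desk; base plate 76 mm (x) by 200 mm (y), 14 mm thick; origin under its middle, y along its length, z up. Screw housing (56 x 56 mm, top 45 mm above the desk) at the -y end, fixed jaw at the +y end. Jaws 38 mm wide, tops 40 mm above the desk; open above and at both x sides. Only the moving jaw and the handle move in use.
- seat (a point): Point on top of the vise bed (14 mm above the desk), 45 mm along +y from the vise's origin, about midway between the jaws, which start 42 to 48 mm apart; axes as the vise's. The fixed jaw's face is packed out to somewhere between 19 and 25 mm beyond this point along +y; it differs from job to job.
- jaw: Moving jaw, white lining; origin in the middle of the lower edge of its face, 15.5 mm above the desk, 23 mm from the seat toward -y at the start. It moves to +y by 7 mm per rad of handle turn. A stiff spring backs it: clamping force climbs over 0.2 to 0.4 rad. About 25 N is right; 15 N is too little, and 45 N crushes the barrel.
- handle_grip (a point): Centre of the red crossbar of the T-handle, on the screw's vertical axis, 74.5 mm above the desk, 58 mm along -y from the vise's origin. The bar is 66 mm long along this point's x axis, 12 mm wide (y), 14 mm high, flat-sided; under it only a 9 mm stem for 17 mm. It turns with the handle, the bar lying along the vise's x at the start.
- handle (a joint): Handle angle in rad, 0 at the start, growing clockwise from above (closing). The eyepiece is held from somewhere between 1.3 and 2.4 rad. Free running takes a steady 0.2 N m (at rest this drag may act either way); then the torque climbs by 0.07 N m per 10 N of clamping: a rise of 0.18 N m while turning is right, 0.1 too little, 0.31 crushes. Let go, it stays (from over 28 N it eases back to 28).
- spare_lens: Black lens, 49 mm across and 35 mm tall, standing on its cap; to be left alone. Origin at the centre of its underside.
- oil_bottle: Small bottle with a red collar, 34 mm across, 96 mm tall; to be left alone. Origin at the centre of its underside.
- screwdriver: Yellow-handled screwdriver, 176 mm long, lying on the desk; to be left alone. Origin under its middle. Left of it a fixed partition, 312 mm high, closes the desk: its face is at y = 435 mm in the robot frame, from x = 348 mm on.
There are look-alikes about, which are no part of the job. Leave any orange or pink look-alike of the eyepiece alone.

How it is judged:
On the way, in this order (a step that is already met when the one before it is completed fails the run):
1. the eyepiece stands upright on the vise bed between the jaws, let go (horizontal distance between eyepiece and seat below 0.012 m and z of eyepiece in the frame of seat below 0.004 m and angle between eyepiece's own z axis and vertical below 0.1 rad and contact force between the fingers and eyepiece below 0.3 N), for 0.2 s.
2. the moving jaw clamps the eyepiece with at least 15 N (contact force between jaw and eyepiece above 15 N), for 0.2 s.
At the end, for the whole second after the job is handed in: The eyepiece stands upright (within 0.1 rad) and at rest on the vise bed, within 15 mm of the seat point and no more than 4 mm above the bed, clamped by the moving jaw with more than 15 N, the handle let go (contact force between jaw and eyepiece above 15 N and horizontal distance between eyepiece and seat below 0.015 m and z of eyepiece in the frame of seat below 0.004 m and angle between eyepiece's own z axis and vertical below 0.1 rad and linear speed of eyepiece below 0.01 m/s); the robot touches nothing.
It fails at once if the eyepiece is crushed: the moving jaw presses on it with more than 45 N (contact force between jaw and eyepiece above 45 N).
It fails at once if the spare lens, oil bottle or screwdriver is moved more than 30 mm (distance of any of spare_lens, oil_bottle, screwdriver from where it was at the start of the episode above 0.03 m).
It also fails if it takes over 72 s, if anything falls off the work surface, if the arm or the gripper's body presses on something with over 40 N, if the wrist force passes 120 N, or if a joint passes its speed limit or range.

## Working session

There is one attempt and no reset: what is moved stays moved. The work goes in short steps, Python scripts to look and compute and a shell command to move; the robot and the scene stay as the last step left them, time stands still between calls to the robot, and variables do not carry over. Pictures are saved under pics/ and viewed, and the job is handed in when it is done.

```bash
ls; mkdir -p pics; python3 - <<'E'
from workcell import status, imaging, bot
import cv2
s=status.observe(); print({k:s[k] for k in('clock','position','tool_rot','force','moment','grip_width')})
for n in('scene','top'):
    f=imaging.grab_frame(n); cv2.imwrite(f'pics/{n}0.png',f['color'][:,:,::-1])
    print(n,f['fx'],f['cx'],f['cy'],f['camera_from_world'])
    for t in('eyepiece','vise','handle_grip','spare_lens','oil_bottle','screwdriver','jaw','handle'):
        try: print(t,[(x['conf'],[int(v) for v in x['box']]) for x in imaging.regions_of(t,n)])
        except Exception as e: print(t,e)
    for t in('eyepiece','seat','handle_grip','jaw','vise','spare_lens'):
        print('mark',t,[(x['conf'],x['uv']) for x in imaging.mark_of(t,n)])
E
```

```text
pics
{'clock': 0.0, 'position': array([0.1459619 , 0.60735029, 0.21382317]), 'tool_rot': array([-3.14042083e+00,  7.43562888e-05,  2.90578160e+00]), 'force': array([0.22839934, 0.26427589, 0.50525488]), 'moment': array([-0.01133823,  0.04698009,  0.02047405]), 'grip_width': 0.08518364379682544}
scene 479.9659846926429 317.7097636801766 240.48992886386904 [[ 0.71540043 -0.69849058  0.01769565 -0.40773978]
 [-0.39604706 -0.42623942 -0.81330602  0.25299611]
 [ 0.57562917  0.57483117 -0.58156701  0.78221136]
 [ 0.          0.          0.          1.        ]]
eyepiece [(0.78, [421, 331, 17, 27]), (0.72, [389, 353, 17, 29]), (0.71, [381, 317, 19, 25]), (0.64, [350, 296, 13, 23]), (0.64, [408, 286, 18, 23])]
vise [(0.81, [276, 244, 75, 58])]
handle_grip [(0.76, [291, 237, 30, 23])]
spare_lens [(0.78, [451, 372, 33, 34]), (0.55, [292, 234, 29, 20])]
oil_bottle [(0.52, [241, 176, 16, 24]), (0.45, [453, 373, 36, 33])]
screwdriver [(0.59, [210, 203, 58, 19])]
jaw [(0.62, [268, 236, 12, 9]), (0.28, [244, 174, 15, 28])]
handle [(0.56, [292, 236, 24, 21])]
mark eyepiece [(0.8, [419.1, 337.5]), (0
[... 549 characters left out ...]
 14, 13]), (0.59, [376, 260, 18, 16]), (0.52, [412, 260, 14, 14])]
vise [(0.61, [283, 257, 78, 34]), (0.44, [179, 273, 15, 32])]
handle_grip []
spare_lens [(0.59, [472, 263, 29, 16])]
oil_bottle [(0.61, [173, 212, 19, 13])]
screwdriver [(0.7, [183, 254, 27, 65])]
jaw [(0.59, [277, 256, 8, 17])]
handle [(0.41, [307, 256, 4, 27])]
mark eyepiece [(0.65, [408.3, 258.9]), (0.64, [398.4, 221.6]), (0.55, [375.6, 255.9]), (0.54, [433.6, 278.3]), (0.53, [438.4, 248.7]), (0.25, [187.3, 254.4])]
mark seat [(0.91, [272.0, 254.6])]
mark handle_grip [(0.49, [304.6, 255.9]), (0.36, [176.7, 214.8])]
mark jaw [(0.46, [275.0, 256.3])]
mark vise [(0.83, [285.6, 258.6])]
mark spare_lens [(0.53, [470.4, 260.9])]
```

View pics/scene0.png

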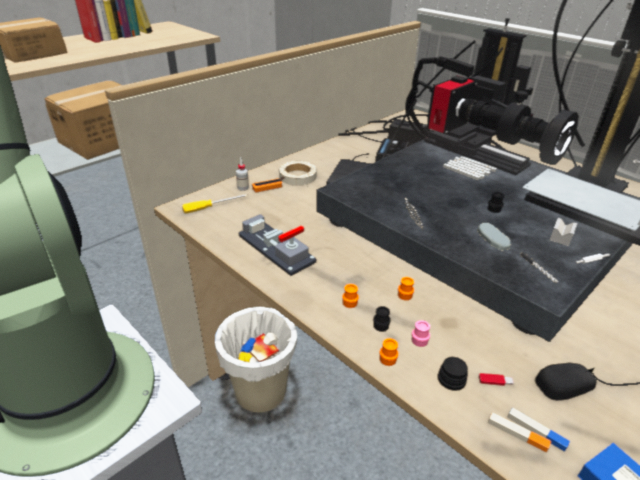

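View pics/top0.png

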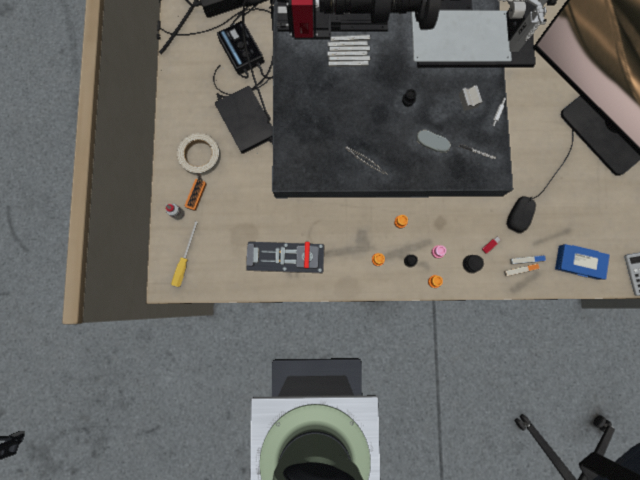

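```bash
python3 - <<'E'
import cv2
a=cv2.imread('pics/scene0.png')[260:410,320:490]; cv2.imwrite('pics/c1.png',cv2.resize(a,None,fx=4,fy=4,interpolation=2)[:600])
a=cv2.imread('pics/top0.png')[200:310,350:500]; cv2.imwrite('pics/c2.png',cv2.resize(a,None,fx=5,fy=5,interpolation=2))
a=cv2.imread('pics/top0.png')[200:310,150:350]; cv2.imwrite('pics/c3.png',cv2.resize(a,None,fx=4,fy=4,interpolation=2))
E
```

```text
(no output)
```

View pics/c1.png

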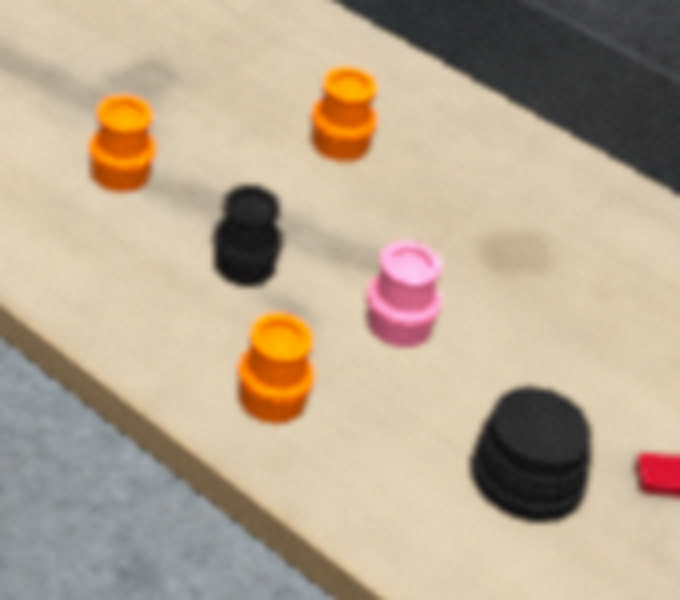

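View pics/c2.png

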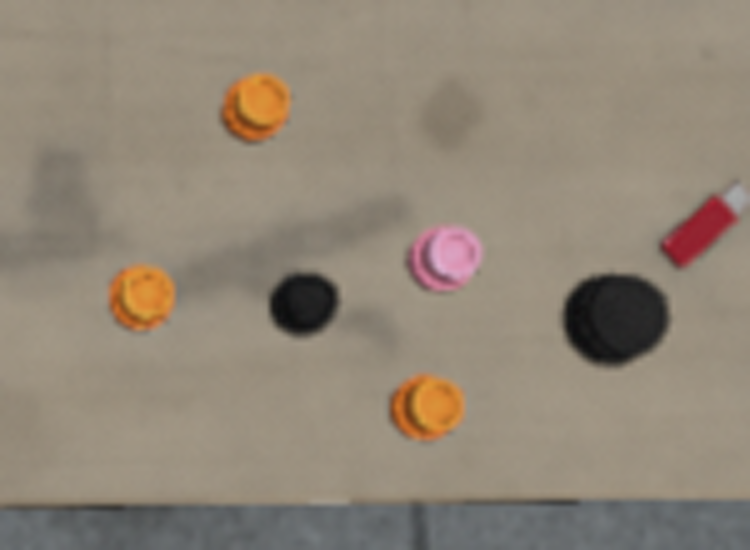

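View pics/c3.png

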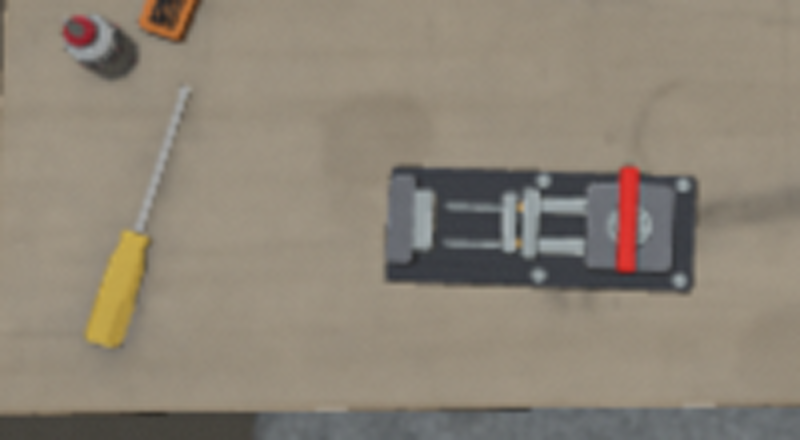

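The thing I want could be taken for any of these:
- **Target:** the black waisted eyepiece on wood, scene (382,318), top (411,260).
- **Black look-alike on the stone plate:** scene (497,202), top (409,97).
- **Orange look-alikes:** scene (350,296), (406,288) and (389,352).
- **Pink look-alike:** scene (421,333).
- **Spare lens:** scene (453,373).

The close crop confirms the choice: black, with a waist, standing on wood. Next I measure.

```bash
cat > h.py <<'E'
import numpy as np
def cloud(f):
    v,u=np.mgrid[:480,:640]; d=f['range_z']
    P=np.stack([(u-f['cx'])/f['fx']*d,(v-f['cy'])/f['fy']*d,d,np.ones_like(d)],-1)
    return (P@np.linalg.inv(f['camera_from_world']).T)[...,:3]
def ray(f,uv,z):
    T=np.linalg.inv(f['camera_from_world']); r=T[:3,:3]@np.array([(uv[0]-f['cx'])/f['fx'],(uv[1]-f['cy'])/f['fy'],1])
    o=T[:3,3]; return o+r*(z-o[2])/r[2]
E
python3 - <<'E'
from workcell import imaging
import numpy as np,cv2
from h import *
np.set_printoptions(precision=4,suppress=True)
for n in('scene','top'):
    f=imaging.grab_frame(n); C=cloud(f); c=f['color'].astype(int); np.savez(f'{n}.npz',c=c,C=C)
    R,G,B=c[...,0],c[...,1],c[...,2]
    z=C[...,2]
    reg=(C[...,0]>.4)&(C[...,0]<.62)&(C[...,1]>-.4)&(C[...,1]<.3)
    wood=reg&(abs(z)<.012)&(R>120)&(R-B>15); print(n,'desk z',np.median(z[wood]),np.std(z[wood]))
    # eyepiece: dark near
    box=(382,316) if n=='scene' else (411,260)
    v,u=np.mgrid[:480,:640]
    m=(abs(u-box[0])<16)&(abs(v-box[1])<20)&(c.max(-1)<70)
    P=C[m]; print('eye n',m.sum(),'z',np.percentile(P[:,2],[5,50,95]),'med',np.median(P,0)); 
    q=P[P[:,2]>.034]; print(' top',len(q),q.mean(0) if len(q) else '')
    vv,uu=np.where(m); print('uv centroid',uu.mean(),vv.mean(),uu.min(),uu.max(),vv.min(),vv.max())
    red=reg&(R>150)&(G<70)&(B<70)&(abs(C[...,1]-.04)<.12)
    P=C[red]; print('red',len(P),P.mean(0),np.percentile(P[:,2],[5,50,95]))
    vv,uu=np.where(red); print(uu.mean(),vv.mean(),'ray@.0815',ray(f,(uu.mean(),vv.mean()),.0815))
    xy=ray(f,(uu.mean(),vv.mean()),.0815)[:2]
    rr=np.array([ray(f,p,.0815)[:2] for p in zip(uu,vv)]); ev=np.linalg.svd(rr-rr.mean(0),full_matrices=False)[2][0]; print('bar dir deg',np.degrees(np.arctan2(ev[1],ev[0])))
    for t,z in(('eyepiece',0),('seat',.014),('vise',0),('handle_grip',.0745),('jaw',.0155)):
        for m in imaging.mark_of(t,n): print(t,m['conf'],ray(f,m['uv'],z))
    g=imaging.regions_of('vise',n)[0]['region']
    vv,uu=np.where(g&(abs(C[...,2]-.014)<.006))
    p=np.array([ray(f,q,.014)[:2] for q in zip(uu,vv)]).astype(np.float32)
    print('plate rect',cv2.minAreaRect(p))
E
```

```text
scene desk z 0.001247848856707423 0.0014097298598600891
eye n 306 z [0.0074 0.028  0.042 ] med [ 0.4849 -0.2564  0.028 ]
 top 118 [ 0.4907 -0.2529  0.0399]
uv centroid 381.52941176470586 318.8496732026144 374 389 307 330
red 108 [0.5007 0.0138 0.0812] [0.0776 0.0814 0.0836]
290.76851851851853 232.5 ray@.0815 [0.5002 0.0135 0.0815]
bar dir deg 175.51181830634897
eyepiece 0.88 [ 0.4436 -0.3117  0.    ]
eyepiece 0.83 [ 0.4962 -0.2487  0.    ]
eyepiece 0.83 [ 0.495  -0.1726  0.    ]
eyepiece 0.71 [ 0.5236 -0.3238  0.    ]
eyepiece 0.71 [ 0.608  -0.2287  0.    ]
seat 0.87 [0.5053 0.1105 0.014 ]
vise 0.65 [0.5109 0.0719 0.    ]
handle_grip 0.75 [0.5077 0.0173 0.0745]
jaw 0.48 [0.5054 0.0938 0.0155]
plate rect ((0.5030903816223145, 0.07124435156583786), (0.20514802634716034, 0.08035359531641006), 87.41020965576172)
top desk z -8.121590045973015e-05 0.002178958517978054
eye n 126 z [0.0119 0.0379 0.0422] med [ 0.489  -0.248   0.0379]
 top 79 [ 0.4871 -0.2463  0.0673]
uv centroid 410.04761904761904 260.22222222222223 404 416 255 266
red 111 [0.4999 0.0143 0.081 ] [0.0779 0.081  0.0836]
306.43243243243245 254.64864864864865 ray@.0815 [0.4998 0.0143 0.0815]
bar dir deg 177.58731925053536
eyepiece 0.61 [ 0.4867 -0.2529  0.    ]
eyepiece 0.58 [ 0.5214 -0.3278  0.    ]
eyepiece 0.55 [ 0.4453 -0.3169  0.    ]
eyepiece 0.52 [ 0.4971 -0.1622  0.    ]
eyepiece 0.51 [ 0.5916 -0.2325  0.    ]
seat 0.57 [0.5103 0.1138 0.014 ]
vise 0.85 [0.4973 0.0726 0.    ]
handle_grip 0.45 [0.4994 0.021  0.0745]
jaw 0.61 [0.505  0.096  0.0155]
jaw 0.52 [0.5122 0.3287 0.0155]
plate rect ((0.5023333430290222, 0.07155023515224457), (0.1990416944026947, 0.07609294354915619), 87.44686126708984)
```

```bash
python3 - <<'E'
from workcell import imaging
import numpy as np,cv2
from scipy.optimize import minimize
from h import *
np.set_printoptions(precision=4,suppress=True)
F={n:imaging.grab_frame(n) for n in('scene','top')}
a=np.linspace(0,2*np.pi,40)
def sil(f,x,y):
    T=f['camera_from_world']; S=8; im=np.zeros((480,640),np.uint8)
    u0,v0=(360,295) if f is F['scene'] else (390,240)
    im=np.zeros((45*S,45*S),np.uint8)
    for z0,z1,r in((0,.02,.0165),(.02,.04,.0135)):
        p=np.concatenate([np.stack([x+r*np.cos(a),y+r*np.sin(a),0*a+z],1) for z in(z0,z1)])
        q=p@T[:3,:3].T+T[:3,3]; uv=np.stack([f['fx']*q[:,0]/q[:,2]+f['cx']-u0+.5,f['fy']*q[:,1]/q[:,2]+f['cy']-v0+.5],1)*S
        cv2.fillConvexPoly(im,cv2.convexHull(uv.astype(np.int32)),255)
    return cv2.resize(im,(45,45),interpolation=cv2.INTER_AREA)/255.
for use in(('scene',),('top',),('scene','top')):
    def cost(p):
        s=0
        for n in use:
            f=F[n];u0,v0=(360,295) if n=='scene' else (390,240)
            c=f['color'][v0:v0+45,u0:u0+45].astype(float).max(-1)
            bg=np.median(c); m=np.clip((bg-c)/(bg-35),0,1)
            col=f['color'][v0:v0+45,u0:u0+45].astype(float); m[np.ptp(col,axis=-1)>60]=0
            s+=((m-sil(f,*p))**2).sum()
        return s
    r=minimize(cost,(.492,-.249),method='Nelder-Mead',options=dict(initial_simplex=[(.492,-.249),(.497,-.249),(.492,-.244)])); print(use,r.x,r.fun)
# jaws: vise frame cloud, high points
o=np.array([.5025,.0714]); th=np.radians(-2.6); ex=np.array([np.cos(th),np.sin(th)]); ey=np.array([-np.sin(th),np.cos(th)])
for n in F:
    C=cloud(F[n]); d=C[...,:2]-o; X=d@ex; Y=d@ey; Z=C[...,2]
    m=(abs(X)<.015)&(abs(Y)<.115)&(Z>.0)&(Z<.06)
    print(n)
    for lo in np.arange(-.1,.11,.005):
        k=m&(Y>=lo)&(Y<lo+.005)
        if k.sum(): print('%.3f n%d z %s'%(lo,k.sum(),np.percentile(Z[k],[10,50,90])),F[n]['color'][k].mean(0).astype(int))
E
```

```text
('scene',) [ 0.4954 -0.2497] 21.799737774872533
('top',) [ 0.4908 -0.254 ] 18.91032249013617
('scene', 'top') [ 0.493  -0.2514] 63.12429267608295
scene
-0.100 n49 z [0.0013 0.008  0.0134] [88 85 81]
-0.095 n37 z [0.0024 0.0138 0.0158] [78 79 85]
-0.090 n21 z [0.0138 0.0153 0.0168] [76 80 90]
-0.085 n122 z [0.0157 0.0294 0.0421] [89 91 96]
-0.080 n31 z [0.0155 0.0431 0.045 ] [131 135 146]
-0.075 n21 z [0.0429 0.0445 0.0455] [152 157 169]
-0.070 n26 z [0.0429 0.0452 0.0485] [167 176 182]
-0.065 n30 z [0.0428 0.0461 0.0518] [170 180 184]
-0.060 n32 z [0.0435 0.0497 0.0567] [164 173 176]
-0.055 n14 z [0.0444 0.0483 0.0517] [176 186 191]
-0.050 n11 z [0.0447 0.0466 0.051 ] [173 182 189]
-0.045 n7 z [0.0426 0.0443 0.0458] [154 160 172]
-0.040 n15 z [0.0431 0.0444 0.0458] [154 156 168]
-0.035 n12 z [0.0418 0.0444 0.0452] [139 126 136]
-0.030 n1 z [0.0435 0.0435 0.0435] [129 133 143]
-0.020 n4 z [0.0307 0.0348 0.0353] [173 182 186]
-0.015 n9 z [0.0163 0.0324 0.0331] [160 170 173]
-0.010 n12 z [0.0142 0.0229 0.0345] [135 144 149]
-0.005 n10 z [0.0149 0.0328 0.0355] [157 166 170]
0.000 n64 z [
[... 2299 characters left out ...]
 [0.0113 0.0137 0.0155] [77 81 85]
0.040 n24 z [0.012  0.014  0.0175] [76 80 84]
0.045 n23 z [0.0103 0.0132 0.0149] [79 83 87]
0.050 n19 z [0.0129 0.014  0.0157] [79 83 88]
0.055 n21 z [0.012  0.0139 0.0173] [79 83 87]
0.060 n22 z [0.0122 0.0141 0.0158] [69 72 77]
0.065 n39 z [0.0125 0.0288 0.0389] [91 93 93]
0.070 n25 z [0.0373 0.0392 0.0414] [153 162 163]
0.075 n23 z [0.0376 0.039  0.0417] [139 147 150]
0.080 n24 z [0.0392 0.0428 0.0446] [107 110 116]
0.085 n24 z [0.0385 0.0413 0.0428] [104 106 112]
0.090 n25 z [0.0392 0.0415 0.0426] [106 109 114]
0.095 n1 z [0.0405 0.0405 0.0405] [114 113 115]
0.100 n4 z [0.0008 0.0014 0.002 ] [121 116 109]
0.105 n11 z [0.0002 0.0008 0.0015] [151 141 124]
```

```bash
python3 -m handwheel '[{"offset":[0,0,-20],"rot":[0,0,8],"claw":1},{"offset":[0,0,0],"rot":[0,0,8],"claw":1},{"offset":[0,0,0],"rot":[0,0,8],"claw":1}]'; python3 -c "
from workcell import status;s=status.observe();print(s['qpos'],s['tool_rot'],s['position'])"
```

```text
clock: 2.6
position: [0.1461, 0.6079, 0.2349]
tool_rot: [3.141, -0.001, 2.481]
force: [0.1, 0.8, 0.5]
grip_width: 0.0859
[-1.47443444  0.50278903  0.06634256  1.58080061 -0.03675899  1.0582882
 -0.48803314] [ 3.14081762e+00 -5.25318271e-04  2.48104426e+00] [0.146114   0.60793241 0.23493653]
```

```bash
cat >> h.py <<'E'
def plan(p,yaw,wps,maxs=45,maxr=8.0):
    """wps: list of (xyz, yaw). returns rows in tool axes (tool down)"""
    rows=[];p=np.array(p,float)
    for q,y in wps:
        q=np.array(q,float);n=int(max(1,np.ceil(max(np.abs(q-p).max()*1000*1.2/maxs,abs(np.degrees(yaw-y))/maxr))))
        d=(q-p)*1000/n;dr=np.degrees(yaw-y)/n
        for i in range(n):
            rows.append(([round(float(np.cos(yaw)*d[0]+np.sin(yaw)*d[1]),1),round(float(np.sin(yaw)*d[0]-np.cos(yaw)*d[1]),1),round(float(-d[2]),1)],round(float(dr),2)))
            yaw-=np.radians(dr)
        p=q
    for r in rows: print(r)
E
python3 - <<'E'
from h import *
plan((.1461,.608,.235),2.481,[((.24,.39,.235),2.2),((.40,.20,.235),1.9),((.493,-.10,.22),1.525),((.493,-.2515,.14),1.525)])
E
```

```text
([-34.7, -19.1, -0.0], 2.68)
([-35.5, -17.4, -0.0], 2.68)
([-36.3, -15.8, -0.0], 2.68)
([-37.0, -14.0, -0.0], 2.68)
([-37.6, -12.3, -0.0], 2.68)
([-38.1, -10.5, -0.0], 2.68)
([-41.3, 2.9, -0.0], 2.86)
([-41.1, 5.0, -0.0], 2.86)
([-40.8, 7.0, -0.0], 2.86)
([-40.4, 9.1, -0.0], 2.86)
([-39.9, 11.1, -0.0], 2.86)
([-39.3, 13.0, -0.0], 2.86)
([-34.9, -1.0, 1.7], 2.39)
([-34.9, 0.5, 1.7], 2.39)
([-34.8, 1.9, 1.7], 2.39)
([-34.7, 3.4, 1.7], 2.39)
([-34.6, 4.8, 1.7], 2.39)
([-34.3, 6.2, 1.7], 2.39)
([-34.0, 7.7, 1.7], 2.39)
([-33.7, 9.1, 1.7], 2.39)
([-33.3, 10.5, 1.7], 2.39)
([-30.3, 1.4, 16.0], 0.0)
([-30.3, 1.4, 16.0], 0.0)
([-30.3, 1.4, 16.0], 0.0)
([-30.3, 1.4, 16.0], 0.0)
([-30.3, 1.4, 16.0], 0.0)
```

```bash
python3 -m handwheel '[{"offset":[-35,-19,0],"rot":[0,0,2.7],"claw":1},{"offset":[-35,-17,0],"rot":[0,0,2.7],"claw":1},{"offset":[-36,-16,0],"rot":[0,0,2.7],"claw":1},{"offset":[-37,-14,0],"rot":[0,0,2.7],"claw":1},{"offset":[-37,-12,0],"rot":[0,0,2.7],"claw":1},{"offset":[-38,-10,0],"rot":[0,0,2.7],"claw":1},{"offset":[-41,3,0],"rot":[0,0,2.8],"claw":1},{"offset":[-41,5,0],"rot":[0,0,2.8],"claw":1},{"offset":[-41,7,0],"rot":[0,0,2.8],"claw":1},{"offset":[-40,9,0],"rot":[0,0,2.8],"claw":1},{"offset":[-40,11,0],"rot":[0,0,2.8],"claw":1},{"offset":[-39,13,0],"rot":[0,0,2.8],"claw":1}]' ; python3 -c "
from workcell import status;s=status.observe();print(s['qpos'])
from h import *
plan(s['position'],s['tool_rot'][2],[((.493,-.10,.22),1.525),((.493,-.2515,.14),1.525)])"
```

```text
clock: 3.8
position: [0.4029, 0.2022, 0.2347]
tool_rot: [3.141, -0.0, 1.909]
force: [-0.0, -0.0, 0.5]
grip_width: 0.0854
[-0.91499954  0.22740166  0.37863028  2.02803488 -0.10658946  0.90372593
 -0.14100167]
([-35.0, -1.7, 1.6], 2.44)
([-35.0, -0.2, 1.6], 2.44)
([-35.0, 1.3, 1.6], 2.44)
([-34.9, 2.8, 1.6], 2.44)
([-34.8, 4.3, 1.6], 2.44)
([-34.6, 5.8, 1.6], 2.44)
([-34.3, 7.2, 1.6], 2.44)
([-33.9, 8.7, 1.6], 2.44)
([-33.5, 10.1, 1.6], 2.44)
([-30.3, 1.4, 16.0], 0.0)
([-30.3, 1.4, 16.0], 0.0)
([-30.3, 1.4, 16.0], 0.0)
([-30.3, 1.4, 16.0], 0.0)
([-30.3, 1.4, 16.0], 0.0)
```

```bash
python3 -m handwheel '[{"offset":[-35,-2,2],"rot":[0,0,2.5],"claw":0.4},{"offset":[-35,0,2],"rot":[0,0,2.5],"claw":0.4},{"offset":[-35,1,2],"rot":[0,0,2.5],"claw":0.4},{"offset":[-35,3,2],"rot":[0,0,2.5],"claw":0.4},{"offset":[-35,4,2],"rot":[0,0,2.4],"claw":0.4},{"offset":[-35,6,2],"rot":[0,0,2.4],"claw":0.4},{"offset":[-34,7,2],"rot":[0,0,2.4],"claw":0.4},{"offset":[-34,9,2],"rot":[0,0,2.4],"claw":0.4},{"offset":[-34,10,2],"rot":[0,0,2.4],"claw":0.4},{"offset":[-30,1,16],"rot":[0,0,0],"claw":0.4},{"offset":[-30,1,16],"rot":[0,0,0],"claw":0.4},{"offset":[-30,1,16],"rot":[0,0,0],"claw":0.4}]' ; python3 - <<'E'
from workcell import status,imaging
import cv2
from h import *
s=status.observe();print(s['qpos'],s['grip_width'])
plan(s['position'],s['tool_rot'][2],[((.493,-.2515,.11),1.525),((.493,-.2515,.022),1.525)])
E
```

```text
clock: 5.0
position: [0.491, -0.1909, 0.1678]
tool_rot: [3.141, 0.0, 1.527]
force: [0.8, 0.2, 0.3]
grip_width: 0.0598
[-0.13513849  0.48003474  0.53596952  1.92598916 -0.32799517  0.82173753
  0.5337571 ] 0.059777239117341376
([-30.2, 2.3, 28.9], 0.06)
([-30.2, 2.4, 28.9], 0.06)
([0.0, 0.0, 29.3], 0.0)
([0.0, 0.0, 29.3], 0.0)
([0.0, 0.0, 29.3], 0.0)
```

```bash
python3 -m handwheel '[{"offset":[-30,2,28],"rot":[0,0,0],"claw":0.4},{"offset":[-30,2,28],"rot":[0,0,0],"claw":0.4},{"offset":[0,0,29],"rot":[0,0,0],"claw":0.4},{"offset":[0,0,29],"rot":[0,0,0],"claw":0.4},{"offset":[0,0,20],"rot":[0,0,0],"claw":0.4},{"offset":[0,0,10],"rot":[0,0,0],"claw":0.4},{"offset":[0,0,0],"rot":[0,0,0],"claw":0.4}]' ; python3 - <<'E'
from workcell import status,imaging
import cv2
from h import *
f=imaging.grab_frame('scene'); cv2.imwrite('pics/s1.png',cv2.resize(f['color'][220:380,280:480,::-1],None,fx=3.5,fy=3.5))
E
```

```text
clock: 5.7
position: [0.4919, -0.2496, 0.0237]
tool_rot: [-3.14, -0.0, 1.527]
force: [0.1, 0.4, 0.2]
grip_width: 0.0599
```

View pics/s1.png

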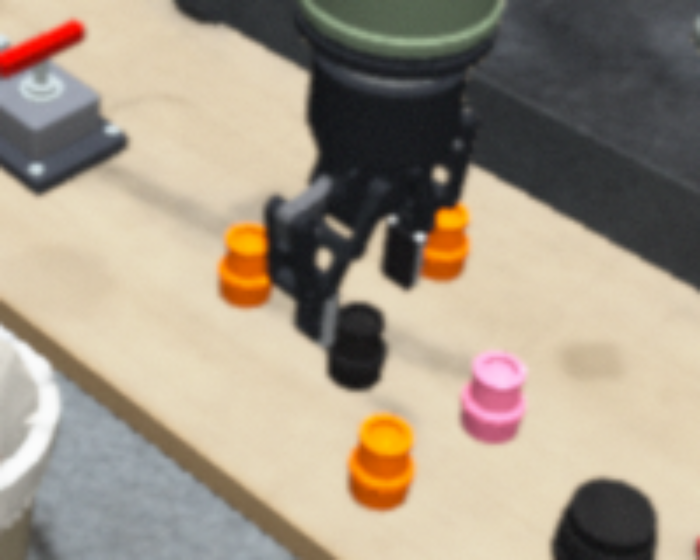

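```bash
python3 - <<'E'
from workcell import status,imaging
import cv2
from h import *
f=imaging.grab_frame('scene');T=f['camera_from_world']
im=cv2.resize(f['color'][285:345,340:440,::-1],None,fx=8,fy=8,interpolation=2)
c=np.array([.492,-.2496])
def pr(p):
    q=T[:3,:3]@p+T[:3,3]; return [(f['fx']*q[0]/q[2]+f['cx']-340+.5)*8,(f['fy']*q[1]/q[2]+f['cy']-285+.5)*8]
for z,r in((0,.0165),(.04,.0135)):
    for a in np.linspace(0,6.28,40): cv2.circle(im,[int(v) for v in pr(np.array([c[0]+r*np.cos(a),c[1]+r*np.sin(a),z]))],1,(0,255,0),-1)
for sx in(-1,1):
  for z in(.005,.024,.04):
    for dy in(-.011,.011):cv2.circle(im,[int(v) for v in pr(np.array([c[0]+sx*.03,c[1]+dy,z]))],3,(0,0,255) if z<.01 else (255,0,255),-1)
cv2.imwrite('pics/s2.png',im)
E
```

```text
(no output)
```

View pics/s2.png

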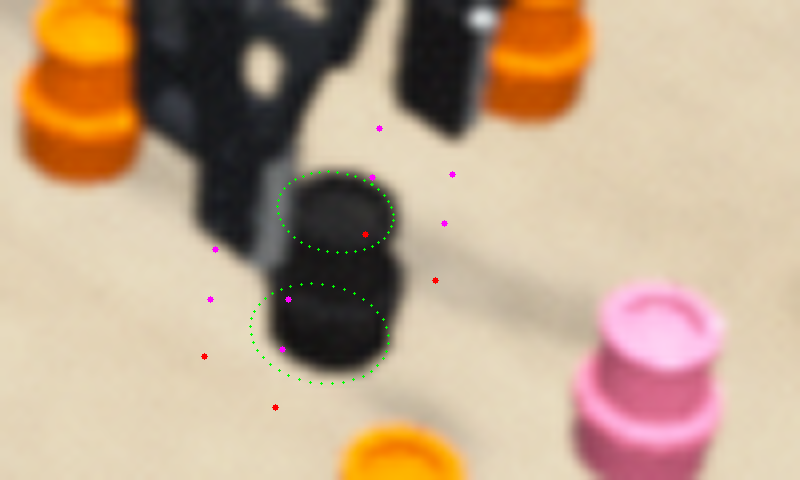

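```bash
python3 - <<'E'
from workcell import status,imaging
import cv2
from h import *
np.set_printoptions(precision=3,suppress=True)
s=status.observe(); print(s['clock'],s['position'],s['tool_rot'],s['qpos'])
f=imaging.grab_frame('scene');C=cloud(f)
for u,v in((240,250),(230,220),(262,240),(270,200),(440,120),(410,90),(430,60),(465,110)):
    print(u,v,C[int(285+v/8),int(340+u/8)])
g=imaging.grab_frame('top'); C=cloud(g); cv2.imwrite('pics/t2.png',cv2.resize(g['color'][210:310,350:470,::-1],None,fx=6,fy=6))
E
```

```text
5.8 [ 0.493 -0.25   0.025] [3.141 0.    1.527] [ 0.095  0.728  0.38   1.937 -0.478  0.565  0.754]
240 250 [ 0.452 -0.254  0.057]
230 220 [ 0.45  -0.25   0.066]
262 240 [ 0.458 -0.254  0.056]
270 200 [ 0.455 -0.257  0.072]
440 120 [ 0.523 -0.256  0.052]
410 90 [ 0.523 -0.245  0.056]
430 60 [ 0.523 -0.248  0.067]
465 110 [ 0.524 -0.261  0.061]
```

View pics/t2.png

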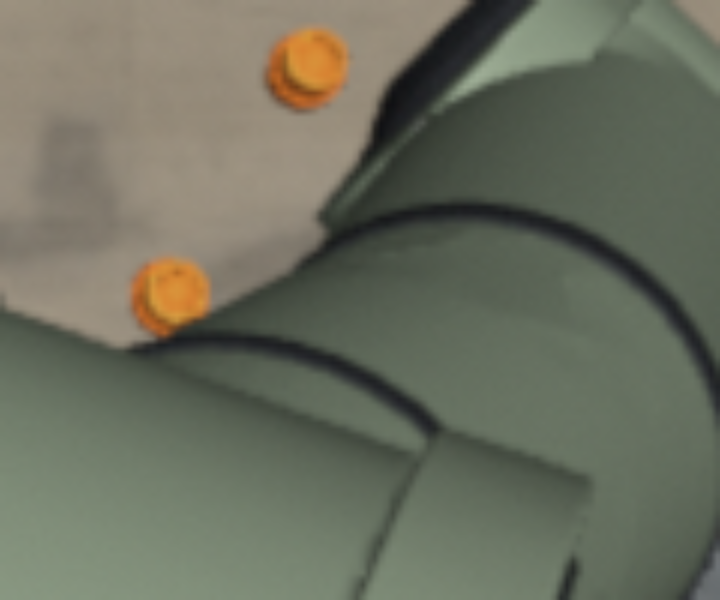

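```bash
python3 - <<'E'
from workcell import status,imaging
import cv2
from h import *
np.set_printoptions(precision=3,suppress=True)
f=imaging.grab_frame('scene');C=cloud(f)
im=f['color'][240:345,320:460,::-1]; cv2.imwrite('pics/s3.png',cv2.resize(im,None,fx=5.5,fy=5.5,interpolation=2))
for v in range(244,326,4):
    print(v,[(u,C[v,u].round(3).tolist()) for u in (365,375,385,395,405)])
s=status.observe(); print(s['clock'],s['position'],s['grip_width'],s['qd'])
E
```

```text
244 [(365, [0.674, -0.054, 0.001]), (375, [0.457, -0.244, 0.209]), (385, [0.461, -0.261, 0.217]), (395, [0.472, -0.273, 0.217]), (405, [0.484, -0.284, 0.217])]
248 [(365, [0.664, -0.063, -0.001]), (375, [0.456, -0.245, 0.202]), (385, [0.459, -0.264, 0.211]), (395, [0.468, -0.276, 0.213]), (405, [0.484, -0.285, 0.21])]
252 [(365, [0.651, -0.074, -0.0]), (375, [-0.058, -0.627, 0.668]), (385, [0.459, -0.265, 0.204]), (395, [0.467, -0.278, 0.206]), (405, [0.485, -0.285, 0.201])]
256 [(365, [0.639, -0.084, 0.0]), (375, [0.456, -0.248, 0.188]), (385, [0.459, -0.265, 0.196]), (395, [0.469, -0.278, 0.197]), (405, [0.486, -0.285, 0.193])]
260 [(365, [0.623, -0.098, 0.005]), (375, [0.454, -0.25, 0.181]), (385, [0.46, -0.266, 0.187]), (395, [0.471, -0.277, 0.187]), (405, [0.488, -0.285, 0.183])]
264 [(365, [0.616, -0.104, 0.001]), (375, [0.456, -0.249, 0.171]), (385, [0.462, -0.265, 0.177]), (395, [0.47, -0.279, 0.181]), (405, [0.491, -0.285, 0.173])]
268 [(365, [0.604, -0.115, 0.002]), (375, [0.457, -0.249, 0.162]), (385, [0.473, -0.259, 0.159]), (395, [0.499, -0.262, 0.147]), (405, [0.668, -0
[... 1633 characters left out ...]
61]), (375, [0.458, -0.26, 0.067]), (385, [0.495, -0.255, 0.039]), (395, [0.542, -0.248, 0.003]), (405, [0.558, -0.26, 0.001])]
316 [(365, [0.492, -0.213, 0.0]), (375, [0.461, -0.258, 0.054]), (385, [0.485, -0.263, 0.041]), (395, [0.534, -0.254, 0.002]), (405, [0.549, -0.267, 0.001])]
320 [(365, [0.483, -0.22, 0.001]), (375, [0.481, -0.245, 0.021]), (385, [0.488, -0.263, 0.028]), (395, [0.526, -0.26, 0.001]), (405, [0.54, -0.274, 0.002])]
324 [(365, [0.475, -0.227, 0.001]), (375, [0.477, -0.249, 0.016]), (385, [0.487, -0.265, 0.02]), (395, [0.517, -0.268, 0.002]), (405, [0.531, -0.281, 0.002])]
5.95 [ 0.493 -0.25   0.025] 0.05961481320986879 [ 0.002  0.    -0.002  0.003 -0.    -0.001  0.001]
```

View pics/s3.png

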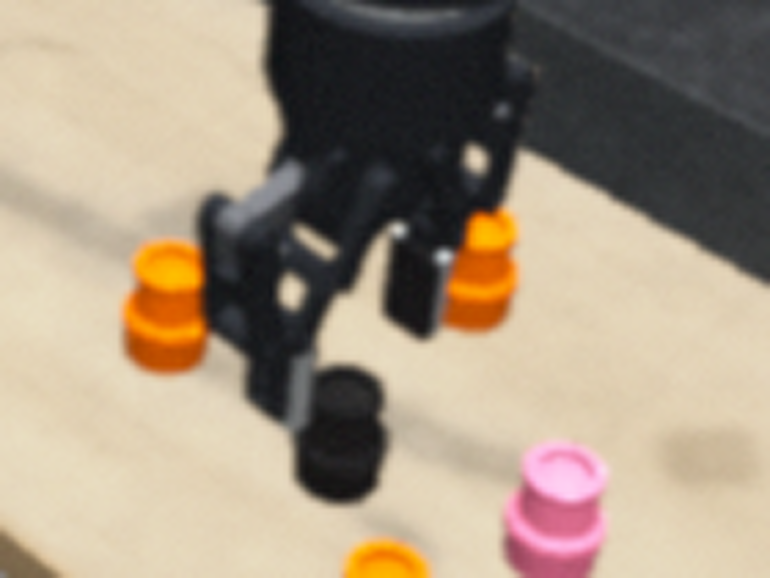

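Both the depth and the picture put the fingertips at about z = 0.05, above the eyepiece's top. The reported TCP z of 0.025 would put them about 40 mm lower. I'll descend gently and watch the force and the picture.

```bash
python3 -m handwheel '[{"offset":[0,0,3],"rot":[0,0,0],"claw":0.4},{"offset":[0,0,3],"rot":[0,0,0],"claw":0.4},{"offset":[0,0,0],"rot":[0,0,0],"claw":0.4}]' ; python3 - <<'E'
from workcell import status,imaging
import cv2
from h import *
np.set_printoptions(precision=3,suppress=True)
f=imaging.grab_frame('scene');C=cloud(f)
im=f['color'][240:345,320:460,::-1]; cv2.imwrite('pics/s4.png',cv2.resize(im,None,fx=5.5,fy=5.5,interpolation=2))
for v in range(292,320,4):
    print(v,[(u,C[v,u].round(3).tolist()) for u in (375,395)])
s=status.observe(); print(s['clock'],s['position'],s['force'],s['joint_efforts'])
E
```

```text
clock: 6.25
position: [0.4922, -0.2496, 0.0181]
tool_rot: [-3.141, -0.0, 1.527]
force: [-0.8, -0.9, -0.0]
grip_width: 0.0597
292 [(375, [0.459, -0.254, 0.11]), (395, [0.522, -0.253, 0.071])]
296 [(375, [0.456, -0.257, 0.105]), (395, [0.523, -0.255, 0.062])]
300 [(375, [0.453, -0.26, 0.099]), (395, [0.523, -0.255, 0.052])]
304 [(375, [0.455, -0.26, 0.088]), (395, [0.522, -0.258, 0.044])]
308 [(375, [0.459, -0.258, 0.074]), (395, [0.553, -0.239, 0.0])]
312 [(375, [0.461, -0.257, 0.064]), (395, [0.543, -0.247, 0.001])]
316 [(375, [0.463, -0.257, 0.052]), (395, [0.535, -0.253, 0.001])]
6.3 [ 0.492 -0.25   0.018] [-0.844 -0.146 -0.398] [ -0.035 -90.676  13.212 -20.075  -0.032  -0.081   0.035]
```

View pics/s4.png

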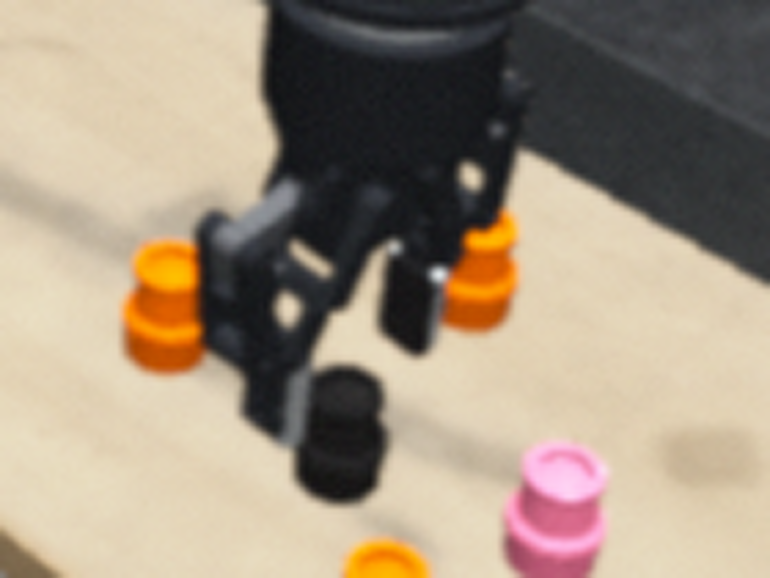

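```bash
python3 -m handwheel '[{"offset":[0,0,6],"rot":[0,0,0],"claw":0.4},{"offset":[0,0,6],"rot":[0,0,0],"claw":0.4},{"offset":[0,0,0],"rot":[0,0,0],"claw":0.4}]' ; python3 -m handwheel '[{"offset":[0,0,6],"rot":[0,0,0],"claw":0.4},{"offset":[0,0,4],"rot":[0,0,0],"claw":0.4},{"offset":[0,0,0],"rot":[0,0,0],"claw":0.4}]' ; python3 - <<'E'
from workcell import status,imaging
import cv2
from h import *
np.set_printoptions(precision=3,suppress=True)
f=imaging.grab_frame('scene');C=cloud(f)
im=f['color'][240:345,320:460,::-1]; cv2.imwrite('pics/s5.png',cv2.resize(im,None,fx=5.5,fy=5.5,interpolation=2))
for v in range(292,336,4):
    print(v,[(u,C[v,u].round(3).tolist()) for u in (366,370,395,398)])
s=status.observe(); print(s['clock'],s['position'],s['force'])
E
```

```text
clock: 6.6
position: [0.4918, -0.2496, 0.0054]
tool_rot: [-3.14, -0.0, 1.527]
force: [-0.3, -0.0, -0.2]
grip_width: 0.0596
clock: 6.9
position: [0.492, -0.2497, -0.0042]
tool_rot: [-3.141, -0.0, 1.527]
force: [0.6, 0.1, 0.5]
grip_width: 0.0597
292 [(366, [0.437, -0.251, 0.121]), (370, [0.448, -0.251, 0.115]), (395, [0.517, -0.257, 0.077]), (398, [0.512, -0.266, 0.086])]
296 [(366, [0.429, -0.258, 0.122]), (370, [0.466, -0.239, 0.087]), (395, [0.522, -0.255, 0.063]), (398, [0.522, -0.261, 0.067])]
300 [(366, [0.429, -0.259, 0.113]), (370, [0.459, -0.245, 0.086]), (395, [0.522, -0.256, 0.054]), (398, [0.525, -0.261, 0.054])]
304 [(366, [0.433, -0.257, 0.101]), (370, [0.525, -0.198, 0.001]), (395, [0.523, -0.257, 0.043]), (398, [0.528, -0.261, 0.042])]
308 [(366, [0.432, -0.258, 0.092]), (370, [0.457, -0.248, 0.069]), (395, [0.522, -0.259, 0.035]), (398, [0.556, -0.244, 0.003])]
312 [(366, [0.434, -0.258, 0.081]), (370, [0.451, -0.254, 0.068]), (395, [0.52, -0.261, 0.027]), (398, [0.549, -0.25, 0.0])]
316 [(366, [0.434, -0.259, 0.072]), (370, [0.453, -0.253, 0.055]), (395, [0.535, -0.253, 0.001]), (398, [0.54, -0.257, 0.0])]
320 [(366, [0.448, -0.249, 0.046]), (370, [0.452, -0.255, 0.047]), (395, [0.525, -0.261, 0.002]), (398, [0.529, -0.265, 0.002])]
324 [(366, [0.451, -0.248, 0.033]), (370, [0.456, -0.253, 0.034]), (395, [0.516, -0.268, 0.002]), (398, [0.521, -0.271, 0.001])]
328 [(366, [0.47, -0.235, -0.0]), (370, [0.457, -0.253, 0.022]), (395, [0.508, -0.275, 0.002]), (398, [0.515, -0.277, -0.001])]
332 [(366, [0.462, -0.241, -0.001]), (370, [0.465, -0.249, 0.003]), (395, [0.501, -0.28, 0.001]), (398, [0.505, -0.284, 0.001])]
6.95 [ 0.492 -0.25  -0.004] [ 0.546 -0.527  0.678]
```

View pics/s5.png

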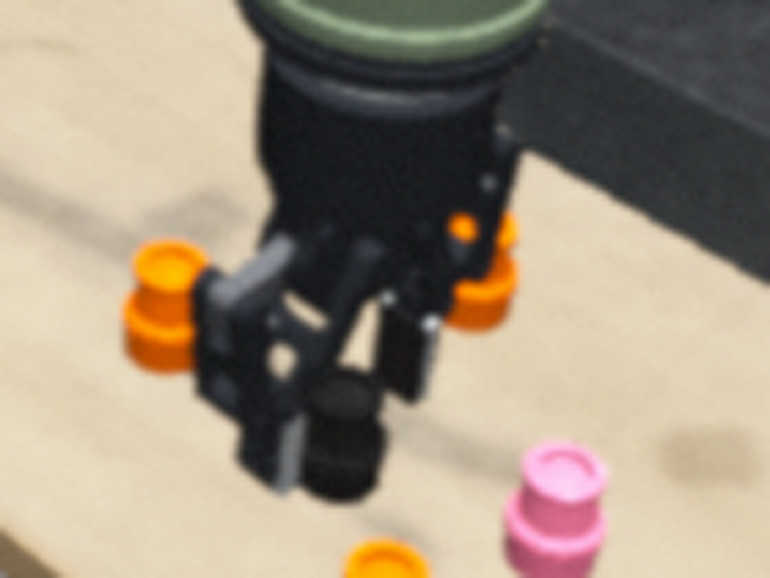

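```bash
python3 -m handwheel '[{"offset":[0,0,5],"rot":[0,0,0],"claw":0.4},{"offset":[0,0,3],"rot":[0,0,0],"claw":0.4},{"offset":[0,0,0],"rot":[0,0,0],"claw":0.0},{"offset":[0,0,0],"rot":[0,0,0],"claw":-0.2},{"offset":[0,0,0],"rot":[0,0,0],"claw":-0.3},{"offset":[0,0,0],"rot":[0,0,0],"claw":-1},{"offset":[0,0,0],"rot":[0,0,0],"claw":-1},{"offset":[0,0,0],"rot":[0,0,0],"claw":-1},{"offset":[0,0,0],"rot":[0,0,0],"claw":-1}]' 30 ; python3 - <<'E'
from workcell import status,imaging
import cv2
from h import *
np.set_printoptions(precision=3,suppress=True)
f=imaging.grab_frame('scene');C=cloud(f)
im=f['color'][240:345,320:460,::-1]; cv2.imwrite('pics/s6.png',cv2.resize(im,None,fx=5.5,fy=5.5,interpolation=2))
s=status.observe(); print(s['clock'],s['position'],s['force'])
E
```

```text
clock: 7.85
position: [0.4923, -0.2498, -0.0114]
tool_rot: [3.141, 0.0, 1.527]
force: [-1.0, 0.5, 6.2]
grip_width: 0.0297
7.9 [ 0.492 -0.25  -0.011] [-1.149  0.802  6.819]
```

View pics/s6.png

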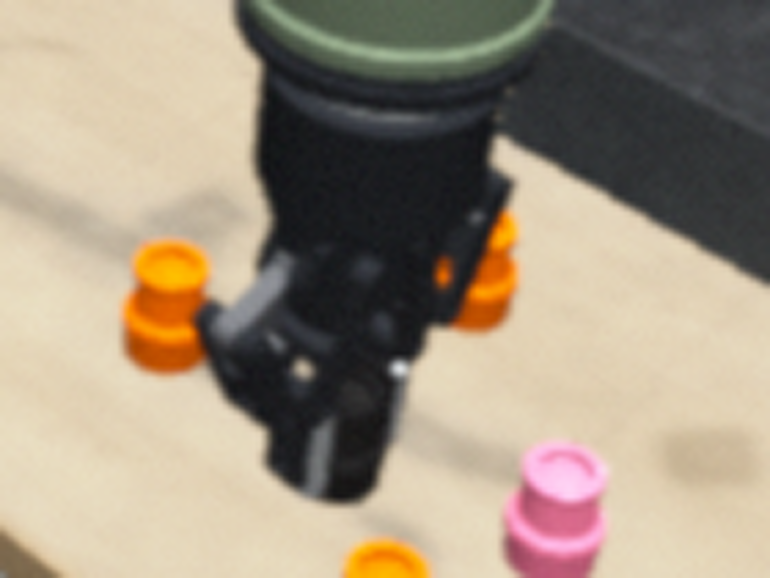

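```bash
python3 -m handwheel '[{"offset":[0,0,-8],"rot":[0,0,0],"claw":-1},{"offset":[0,0,-25],"rot":[0,0,0],"claw":-1},{"offset":[0,0,-40],"rot":[0,0,0],"claw":-1},{"offset":[0,0,-40],"rot":[0,0,0],"claw":-1},{"offset":[0,0,-30],"rot":[0,0,0],"claw":-1},{"offset":[0,0,-10],"rot":[0,0,0],"claw":-1}]' ; python3 - <<'E'
from workcell import status,imaging
import cv2
from h import *
np.set_printoptions(precision=3,suppress=True)
f=imaging.grab_frame('scene');C=cloud(f)
im=f['color'][200:320,320:460,::-1]; cv2.imwrite('pics/s7.png',cv2.resize(im,None,fx=5,fy=5,interpolation=2))
s=status.observe(); print(s['clock'],s['position'],s['force'],s['grip_width'],s['qpos'])
plan(s['position'],s['tool_rot'][2],[((.504,.118,.142),1.525)])
E
```

```text
clock: 8.5
position: [0.4934, -0.2503, 0.1447]
tool_rot: [3.138, 0.001, 1.527]
force: [0.3, -0.1, -1.0]
grip_width: 0.0304
8.55 [ 0.493 -0.25   0.145] [ 0.482 -0.721  0.951] 0.029912846896744734 [-0.003  0.551  0.515  1.881 -0.368  0.8    0.664]
([36.8, -0.6, 0.3], 0.01)
([36.8, -0.6, 0.3], 0.01)
([36.8, -0.6, 0.3], 0.01)
([36.8, -0.6, 0.3], 0.01)
([36.8, -0.6, 0.3], 0.01)
([36.8, -0.6, 0.3], 0.01)
([36.8, -0.6, 0.3], 0.01)
([36.8, -0.6, 0.3], 0.01)
([36.8, -0.6, 0.3], 0.01)
([36.8, -0.6, 0.3], 0.01)
```

View pics/s7.png

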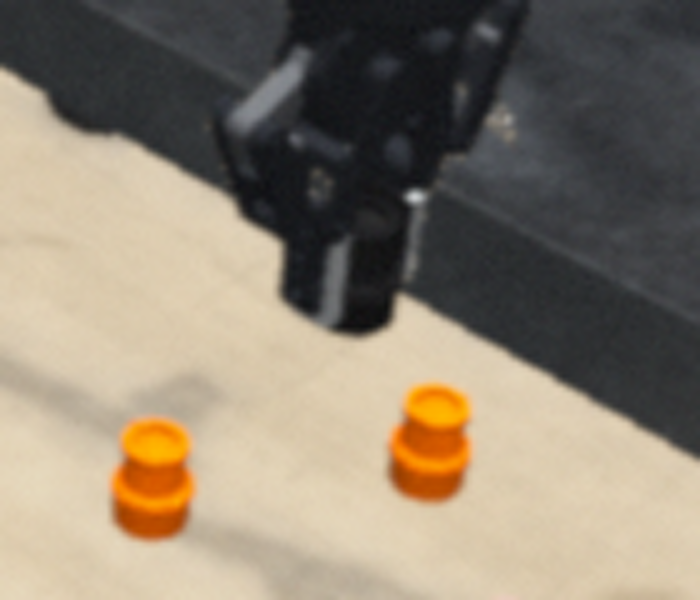

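```bash
python3 -m handwheel '[{"offset":[20,0,0],"rot":[0,0,0],"claw":-1},{"offset":[40,-1,0],"rot":[0,0,0],"claw":-1},{"offset":[40,-1,0],"rot":[0,0,0],"claw":-1},{"offset":[40,-1,0],"rot":[0,0,0],"claw":-1},{"offset":[40,-1,0],"rot":[0,0,0],"claw":-1},{"offset":[40,-1,0],"rot":[0,0,0],"claw":-1},{"offset":[40,-1,0],"rot":[0,0,0],"claw":-1},{"offset":[40,-1,0],"rot":[0,0,0],"claw":-1},{"offset":[40,0,0],"rot":[0,0,0],"claw":-1},{"offset":[28,0,10],"rot":[0,0,0],"claw":-1},{"offset":[0,0,40],"rot":[0,0,0],"claw":-1},{"offset":[0,0,10],"rot":[0,0,0],"claw":-1}]' ; python3 - <<'E'
from workcell import status,imaging
import cv2
from h import *
np.set_printoptions(precision=3,suppress=True)
f=imaging.grab_frame('scene');C=cloud(f)
im=f['color'][165:285,200:340,::-1]; cv2.imwrite('pics/s8.png',cv2.resize(im,None,fx=5,fy=5,interpolation=2))
f=imaging.grab_frame('top')
im=f['color'][200:300,220:340,::-1]; cv2.imwrite('pics/t8.png',cv2.resize(im,None,fx=5,fy=5,interpolation=2))
s=status.observe(); print(s['clock'],s['position'],s['tool_rot'],s['force'],s['grip_width'],s['qpos'])
E
```

```text
clock: 9.75
position: [0.4993, 0.1184, 0.0781]
tool_rot: [-3.137, 0.002, 1.529]
force: [-0.4, -1.2, -0.1]
grip_width: 0.0301
9.85 [0.5   0.117 0.08 ] [-3.138  0.002  1.526] [ 0.353 -0.989 -0.016] 0.03008075420009878 [-0.68   0.601  0.46   2.016 -0.442  0.626  0.03 ]
```

View pics/s8.png

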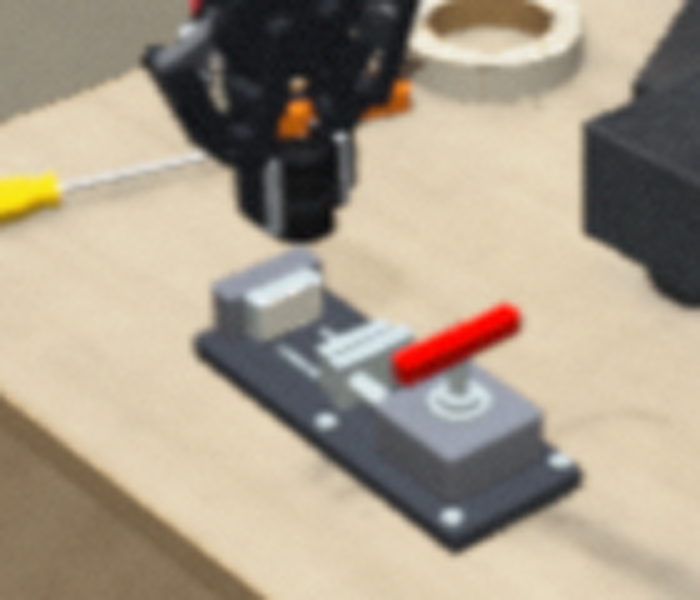

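View pics/t8.png

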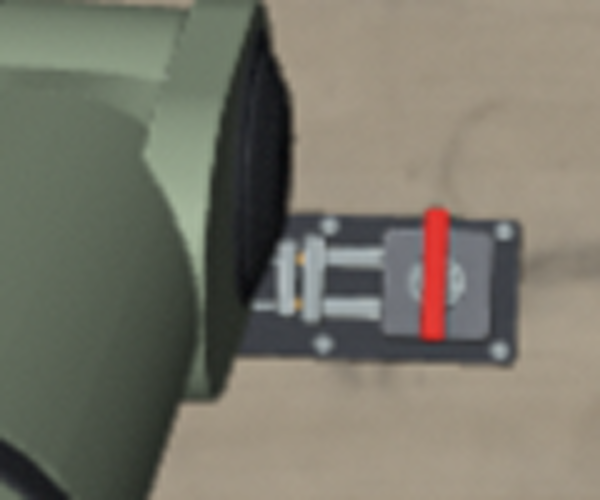

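```bash
python3 - <<'E'
import cv2
from h import *
from workcell import imaging
f=imaging.grab_frame('scene');T=f['camera_from_world'];k=8
im=cv2.resize(f['color'][185:255,220:310,::-1],None,fx=k,fy=k,interpolation=2)
def pr(p):
    q=T[:3,:3]@p+T[:3,3]; return [int((f['fx']*q[0]/q[2]+f['cx']-220+.5)*k),int((f['fy']*q[1]/q[2]+f['cy']-185+.5)*k)]
# displacement model from pick fit: eyepiece(.493,-.2515) + (tcp now - tcp pick)
c0=np.array([.493,-.2515])+np.array([.4997,.1172])-np.array([.4922,-.2498]); print(c0)
st=np.array([.5045,.1164])
for c,z,r,col in((c0,.0915,.0165,(0,255,0)),(st,.014,.0165,(0,255,255)),(st,.054,.0165,(255,0,255))):
    for a in np.linspace(0,6.28,60): cv2.circle(im,pr(np.array([c[0]+r*np.cos(a),c[1]+r*np.sin(a),z])),1,col,-1)
cv2.imwrite('pics/s9.png',im)
E
```

```text
[0.5005 0.1155]
```

View pics/s9.png

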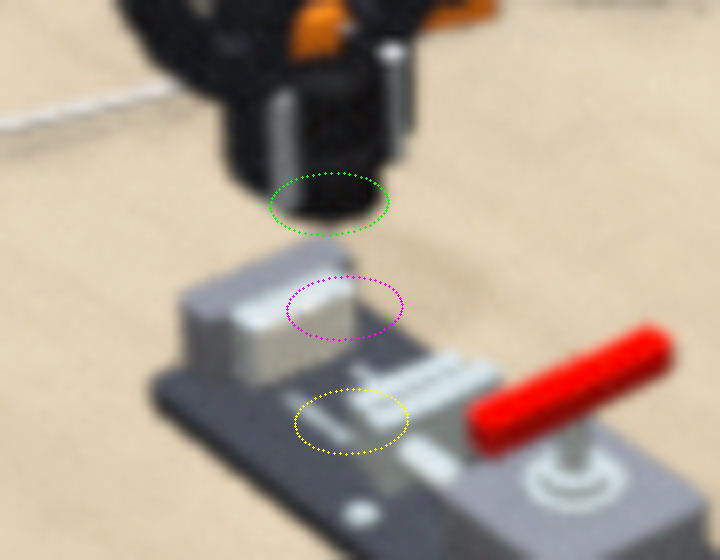

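```bash
python3 -m handwheel '[{"offset":[0,3,15],"rot":[0,0,0],"claw":-1},{"offset":[0,0,20],"rot":[0,0,0],"claw":-1},{"offset":[0,0,15],"rot":[0,0,0],"claw":-1},{"offset":[0,0,10],"rot":[0,0,0],"claw":-1},{"offset":[0,0,5],"rot":[0,0,0],"claw":-1},{"offset":[0,0,0],"rot":[0,0,0],"claw":-1},{"offset":[0,0,0],"rot":[0,0,0],"claw":-1}]' ; python3 - <<'E'
import cv2
from h import *
from workcell import imaging,status
s=status.observe(); print(s['clock'],s['position'],s['tool_rot'],s['force'])
f=imaging.grab_frame('scene');T=f['camera_from_world'];k=8
im=cv2.resize(f['color'][185:255,220:310,::-1],None,fx=k,fy=k,interpolation=2)
cv2.imwrite('pics/s10.png',im)
E
```

```text
clock: 10.6
position: [0.5049, 0.118, 0.0169]
tool_rot: [3.141, -0.0, 1.527]
force: [-0.4, -0.7, -0.9]
grip_width: 0.0296
10.6 [0.50486163 0.11795908 0.01693177] [ 3.14086854e+00 -2.22488213e-04  1.52665822e+00] [-0.36690471 -0.65818413 -0.91115837]
```

View pics/s10.png

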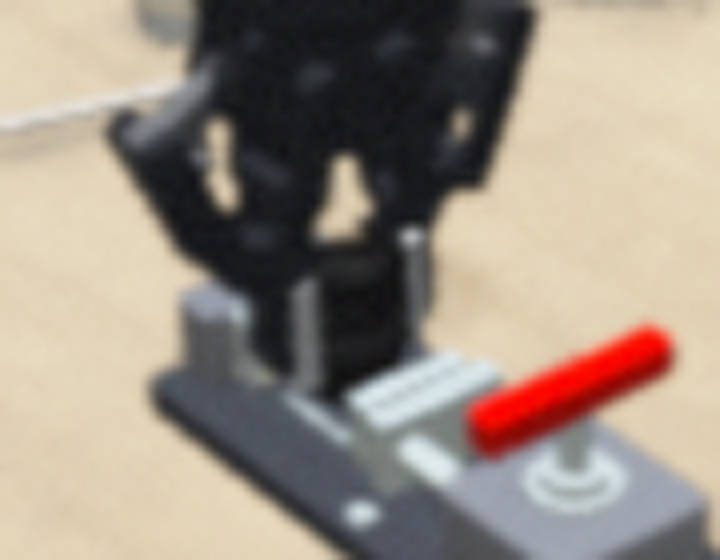

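```bash
python3 -m handwheel '[{"offset":[0,0,7],"rot":[0,0,0],"claw":-1},{"offset":[0,0,4],"rot":[0,0,0],"claw":-1},{"offset":[0,0,1],"rot":[0,0,0],"claw":-1},{"offset":[0,0,0],"rot":[0,0,0],"claw":-1},{"offset":[0,0,0],"rot":[0,0,0],"claw":-1}]';python3 -m handwheel '[{"offset":[0,0,1.5],"rot":[0,0,0],"claw":-1},{"offset":[0,0,0],"rot":[0,0,0],"claw":-1},{"offset":[0,0,0],"rot":[0,0,0],"claw":-1}]'
```

```text
clock: 11.15
position: [0.5045, 0.118, 0.0044]
tool_rot: [3.142, 0.0, 1.527]
force: [-0.6, 0.0, -0.7]
grip_width: 0.03
clock: 11.45
position: [0.5045, 0.118, 0.0029]
tool_rot: [3.142, -0.0, 1.527]
force: [-0.6, -1.1, -0.5]
grip_width: 0.03
```

```bash
python3 -m handwheel '[{"offset":[0,0,1],"rot":[0,0,0],"claw":-1},{"offset":[0,0,0],"rot":[0,0,0],"claw":-1},{"offset":[0,0,0],"rot":[0,0,0],"claw":-1}]';python3 -m handwheel '[{"offset":[0,0,1],"rot":[0,0,0],"claw":-1},{"offset":[0,0,0],"rot":[0,0,0],"claw":-1},{"offset":[0,0,0],"rot":[0,0,0],"claw":-1}]'
```

```text
clock: 11.75
position: [0.5045, 0.1181, 0.0025]
tool_rot: [3.141, -0.001, 1.527]
force: [-4.0, -1.5, 15.7]
grip_width: 0.0299
clock: 12.05
position: [0.5046, 0.1181, 0.0022]
tool_rot: [3.141, -0.001, 1.527]
force: [-10.7, -1.3, 37.0]
grip_width: 0.0301
```

```bash
python3 -m handwheel '[{"offset":[0,0,-1.5],"rot":[0,0,0],"claw":-1},{"offset":[0,0,0],"rot":[0,0,0],"claw":-0.2},{"offset":[0,0,0],"rot":[0,0,0],"claw":0},{"offset":[0,0,0],"rot":[0,0,0],"claw":0.2},{"offset":[0,0,0],"rot":[0,0,0],"claw":0.4},{"offset":[0,0,0],"rot":[0,0,0],"claw":0.4},{"offset":[0,0,-5],"rot":[0,0,0],"claw":0.4},{"offset":[0,0,-20],"rot":[0,0,0],"claw":0.4},{"offset":[0,0,-40],"rot":[0,0,0],"claw":0.4},{"offset":[0,0,-40],"rot":[0,0,0],"claw":0.4},{"offset":[0,0,-20],"rot":[0,0,0],"claw":0.4},{"offset":[0,0,0],"rot":[0,0,0],"claw":0.4}]'; python3 - <<'E'
import cv2
from h import *
from workcell import imaging,status
s=status.observe(); print(s['position'],s['tool_rot'],s['force'],s['moment'])
f=imaging.grab_frame('scene');T=f['camera_from_world'];k=8
im=cv2.resize(f['color'][185:255,220:310,::-1],None,fx=k,fy=k,interpolation=2)
cv2.imwrite('pics/s11.png',im)
E
```

```text
clock: 13.25
position: [0.5057, 0.1185, 0.1302]
tool_rot: [3.138, -0.002, 1.527]
force: [-0.1, 0.1, -1.8]
grip_width: 0.0598
[0.50573935 0.11852025 0.13023288] [ 3.13769921e+00 -2.10674200e-03  1.52702389e+00] [-0.07088908  0.06060575 -1.84161429] [ 0.00264191  0.03000004 -0.02903347]
```

View pics/s11.png

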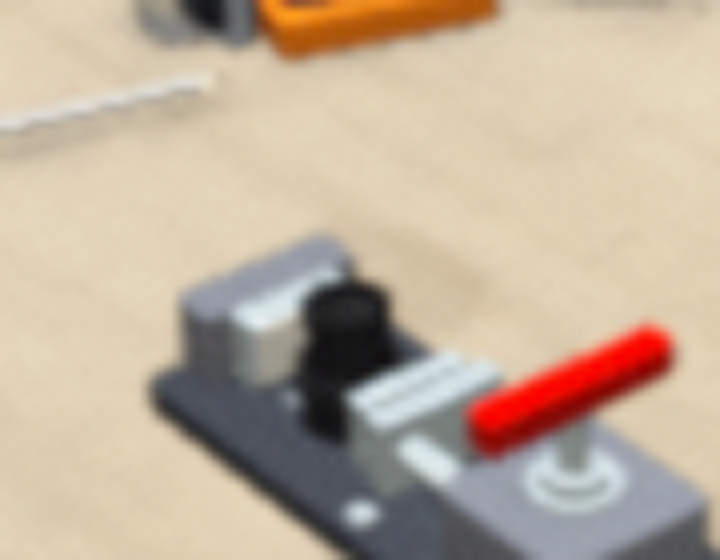

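```bash
python3 -m handwheel '[{"offset":[-35,0,0],"rot":[0,0,0],"claw":0.4},{"offset":[-35,0,0],"rot":[0,0,0],"claw":0.4},{"offset":[-34,-1,0],"rot":[0,0,-8.2],"claw":0.4},{"offset":[0,0,0],"rot":[0,0,-8.2],"claw":0.2},{"offset":[0,0,0],"rot":[0,0,-8.2],"claw":0},{"offset":[0,0,0],"rot":[0,0,-8.2],"claw":-0.1},{"offset":[0,0,0],"rot":[0,0,-8.2],"claw":-0.1},{"offset":[0,0,0],"rot":[0,0,-8.2],"claw":-0.1},{"offset":[0,0,0],"rot":[0,0,-8.2],"claw":-0.1},{"offset":[0,0,0],"rot":[0,0,-8.2],"claw":-0.1},{"offset":[0,0,0],"rot":[0,0,-8.2],"claw":-0.1},{"offset":[0,0,0],"rot":[0,0,-8.2],"claw":-0.1}]';python3 -m handwheel '[{"offset":[0,0,0],"rot":[0,0,-8],"claw":-0.1},{"offset":[0,0,0],"rot":[0,0,0],"claw":-0.1},{"offset":[0,0,0],"rot":[0,0,0],"claw":-0.1}]'; python3 - <<'E'
from workcell import status
from h import *
s=status.observe(); print(s['position'],s['tool_rot'],s['force'],s['moment'],s['qpos'])
plan(s['position'],s['tool_rot'][2],[((.4998,.0135,.09),3.096)])
E
```

```text
clock: 14.5
position: [0.4983, 0.0142, 0.1265]
tool_rot: [-3.141, -0.002, 2.964]
force: [-0.2, -0.2, 0.4]
grip_width: 0.0388
clock: 14.8
position: [0.4985, 0.014, 0.1268]
tool_rot: [3.141, -0.001, 3.093]
force: [0.6, 0.5, 0.9]
grip_width: 0.0385
[0.49849636 0.0140085  0.12682414] [ 3.14146050e+00 -1.13477050e-03  3.09305104e+00] [0.59800749 0.49483666 0.90114346] [ 0.04822074  0.01616362 -0.03322938] [-0.21458546  0.45083277  0.08848483  2.01252234 -0.0616723   0.68179637
  1.43530376]
([-1.3, -0.4, 36.8], -0.17)
```

```bash
python3 -m handwheel '[{"offset":[-1,0,20],"rot":[0,0,-0.2],"claw":-0.1},{"offset":[0,0,20],"rot":[0,0,0],"claw":-0.1},{"offset":[0,0,0],"rot":[0,0,0],"claw":-0.1}]'; python3 - <<'E'
import cv2
from h import *
from workcell import imaging,status
f=imaging.grab_frame('scene');T=f['camera_from_world'];k=8
im=cv2.resize(f['color'][180:255,240:330,::-1],None,fx=k,fy=k,interpolation=2)
cv2.imwrite('pics/s12.png',im)
C=cloud(f)
m=(abs(C[...,0]-.5)<.06)&(abs(C[...,1]-.0139)<.06)&(C[...,2]>.085)&(C[...,2]<.13)
P=C[m]; print(len(P))
for lo in np.arange(.085,.13,.005):
    q=P[(P[:,2]>=lo)&(P[:,2]<lo+.005)]; 
    if len(q): print(round(lo,3),len(q),q.min(0).round(3),q.max(0).round(3))
print(status.observe()['position'])
E
```

```text
clock: 15.1
position: [0.4985, 0.0141, 0.0854]
tool_rot: [-3.141, -0.004, 3.098]
force: [-0.4, 0.2, 0.4]
grip_width: 0.0385
188
0.085 2 [0.483 0.01  0.085] [0.527 0.013 0.086]
0.1 4 [ 0.493 -0.01   0.104] [0.507 0.036 0.105]
0.105 24 [ 0.487 -0.012  0.105] [0.509 0.037 0.11 ]
0.11 32 [ 0.488 -0.017  0.11 ] [0.51  0.042 0.115]
0.115 44 [ 0.486 -0.018  0.115] [0.509 0.041 0.12 ]
0.12 36 [ 0.485 -0.018  0.12 ] [0.509 0.042 0.125]
0.125 46 [ 0.486 -0.018  0.125] [0.509 0.042 0.13 ]
[0.4990912  0.0140828  0.08663483]
```

View pics/s12.png

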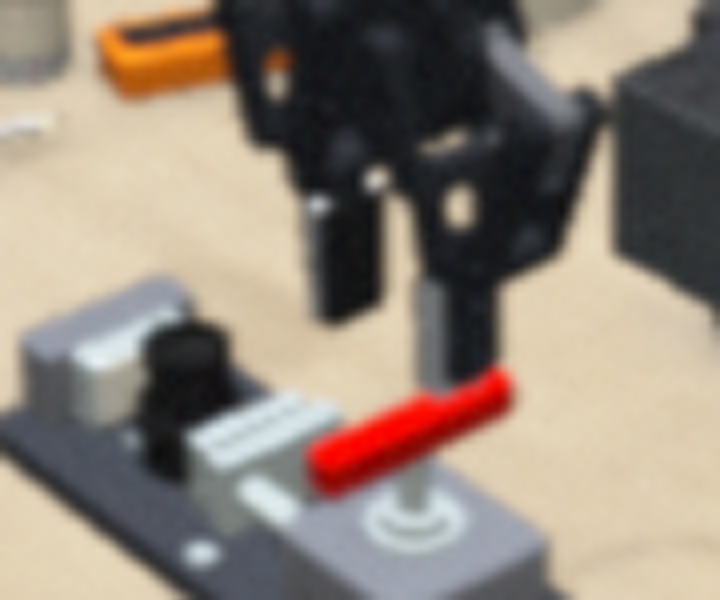

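```bash
python3 -m handwheel '[{"offset":[-1,0,15],"rot":[0,0,0],"claw":-0.1},{"offset":[0,0,15],"rot":[0,0,0],"claw":-0.1},{"offset":[0,0,10],"rot":[0,0,0],"claw":-0.1},{"offset":[0,0,0],"rot":[0,0,0],"claw":-0.1},{"offset":[0,0,0],"rot":[0,0,0],"claw":-0.4},{"offset":[0,0,0],"rot":[0,0,0],"claw":-0.5},{"offset":[0,0,0],"rot":[0,0,0],"claw":-0.6},{"offset":[0,0,0],"rot":[0,0,0],"claw":-0.7},{"offset":[0,0,0],"rot":[0,0,0],"claw":-1},{"offset":[0,0,0],"rot":[0,0,0],"claw":-1},{"offset":[0,0,0],"rot":[0,0,0],"claw":-1}]' 40; python3 - <<'E'
import cv2
from h import *
from workcell import imaging,status
s=status.observe(); print(s['position'],s['tool_rot'],s['force'],s['moment'])
f=imaging.grab_frame('scene');T=f['camera_from_world'];k=8
im=cv2.resize(f['color'][180:255,240:330,::-1],None,fx=k,fy=k,interpolation=2)
cv2.imwrite('pics/s13.png',im)
E
```

```text
clock: 16.25
position: [0.5013, 0.0156, 0.0481]
tool_rot: [3.14, 0.001, 3.102]
force: [-1.8, 9.5, 8.2]
grip_width: 0.0111
[0.50131781 0.01561997 0.04810086] [3.13997100e+00 9.69645328e-04 3.10223416e+00] [-1.82320077  9.49514792  8.15133348] [ 2.03019878  0.42886244 -0.10242104]
```

View pics/s13.png

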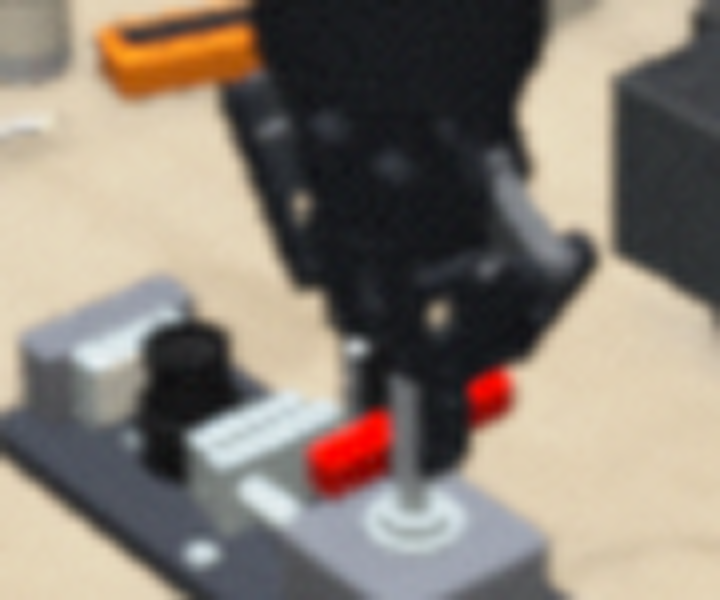

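```bash
cat > st.py <<'E'
from workcell import status
s=status.observe(); 
print('t',round(s['clock'],2),'p',(s['position']*1000).round(1),'yaw',round(float(s['tool_rot'][2]),3),'turn',round(3.1-float(s['tool_rot'][2]),3),'F',s['force'].round(1),'M',s['moment'].round(3),'q7',s['qpos'][6].round(2),'te7',s['joint_efforts'][6].round(3))
E
python3 -m handwheel '[{"offset":[1,1.5,-1],"rot":[0,0,0],"claw":-1},{"offset":[0,0,0],"rot":[0,0,0],"claw":-1},{"offset":[0,0,0],"rot":[0,0,0],"claw":-1}]' >/dev/null; python3 st.py
python3 -m handwheel '[{"offset":[0,0,0],"rot":[0,0,3],"claw":-1},{"offset":[0,0,0],"rot":[0,0,3],"claw":-1},{"offset":[0,0,0],"rot":[0,0,3],"claw":-1}]' >/dev/null; python3 st.py
python3 -m handwheel '[{"offset":[0,0,0],"rot":[0,0,3],"claw":-1},{"offset":[0,0,0],"rot":[0,0,3],"claw":-1},{"offset":[0,0,0],"rot":[0,0,3],"claw":-1}]' >/dev/null; python3 st.py
```

```text
t 16.6 p [501.2  15.7  48.3] yaw 3.101 turn -0.001 F [ 10.2  -0.6 -19.8] M [-0.032 -2.175 -0.084] q7 1.45 te7 0.067
t 16.9 p [501.2  16.1  48.3] yaw 2.943 turn 0.157 F [ 10.2   2.1 -19.8] M [ 0.417 -2.12   0.201] q7 1.34 te7 1.002
t 17.2 p [501.3  16.3  48.3] yaw 2.786 turn 0.314 F [ 11.    4.2 -20.3] M [ 0.768 -2.287  0.203] q7 1.23 te7 0.985
```

```bash

python3 -m handwheel '[{"offset":[-0.8,0.7,0.7],"rot":[0,0,4],"claw":-1},{"offset":[0,0,0],"rot":[0,0,4],"claw":-1},{"offset":[0,0,0],"rot":[0,0,4],"claw":-1},{"offset":[0,0,0],"rot":[0,0,4],"claw":-1}]' >/dev/null; python3 st.py
python3 -m handwheel '[{"offset":[0,0,0],"rot":[0,0,4],"claw":-1},{"offset":[0,0,0],"rot":[0,0,4],"claw":-1},{"offset":[0,0,0],"rot":[0,0,4],"claw":-1},{"offset":[0,0,0],"rot":[0,0,4],"claw":-1}]' >/dev/null; python3 st.py
```

```text
t 17.6 p [501.7  16.8  48.2] yaw 2.506 turn 0.594 F [2.2 4.9 0.3] M [ 0.975 -0.454  0.18 ] q7 1.03 te7 1.379
t 18.0 p [502.   17.2  48.2] yaw 2.227 turn 0.873 F [ 3.8  6.8 -2.4] M [ 1.461 -0.916  0.301] q7 0.84 te7 1.375
```

```bash

python3 -m handwheel '[{"offset":[0.3,0.7,0],"rot":[0,0,3],"claw":-1},{"offset":[0,0,0],"rot":[0,0,3],"claw":-1}]' >/dev/null; python3 st.py
python3 -m handwheel '[{"offset":[0,0,0],"rot":[0,0,3],"claw":-1},{"offset":[0,0,0],"rot":[0,0,3],"claw":-1}]' >/dev/null; python3 st.py
python3 -m handwheel '[{"offset":[0,0,0],"rot":[0,0,2],"claw":-1},{"offset":[0,0,0],"rot":[0,0,2],"claw":-1}]' >/dev/null; python3 st.py
```

```text
t 18.2 p [502.2  17.4  48.2] yaw 2.123 turn 0.977 F [ 3.5  3.5 -0.5] M [ 0.705 -0.66   0.245] q7 0.77 te7 0.916
t 18.4 p [502.4  17.5  48.2] yaw 2.018 turn 1.082 F [ 4.5  3.6 -1.3] M [ 0.78  -0.963  0.28 ] q7 0.69 te7 0.984
t 18.6 p [502.5  17.5  48.2] yaw 1.949 turn 1.151 F [ 5.   4.9 -3.2] M [ 0.885 -1.044  0.18 ] q7 0.64 te7 0.546
```

```bash

python3 -m handwheel '[{"offset":[0.2,0.6,0],"rot":[0,0,2],"claw":-1}]' >/dev/null; python3 st.py
python3 -m handwheel '[{"offset":[0,0,0],"rot":[0,0,2],"claw":-1}]' >/dev/null; python3 st.py
python3 -m handwheel '[{"offset":[0,0,0],"rot":[0,0,2],"claw":-1}]' >/dev/null; python3 st.py
python3 -m handwheel '[{"offset":[0,0,0],"rot":[0,0,2],"claw":-1}]' >/dev/null; python3 st.py
python3 -m handwheel '[{"offset":[0,0,0],"rot":[0,0,2],"claw":-1}]' >/dev/null; python3 st.py
python3 -m handwheel '[{"offset":[0,0,0],"rot":[0,0,2],"claw":-1}]' >/dev/null; python3 st.py
```

```text
t 18.7 p [502.6  17.6  48.2] yaw 1.914 turn 1.186 F [1.8 2.2 2.1] M [ 0.196 -0.357  0.224] q7 0.62 te7 0.595
t 18.8 p [502.6  17.6  48.2] yaw 1.878 turn 1.222 F [4.4 3.3 4.6] M [ 0.825 -0.92   0.216] q7 0.59 te7 0.609
t 18.9 p [502.7  17.6  48.2] yaw 1.843 turn 1.257 F [3.8 5.  2.7] M [ 0.822 -1.007  0.255] q7 0.57 te7 0.598
t 19.0 p [502.8  17.6  48.2] yaw 1.808 turn 1.292 F [5.2 4.1 2.4] M [ 0.901 -1.033  0.204] q7 0.55 te7 0.589
t 19.1 p [502.8  17.7  48.2] yaw 1.773 turn 1.327 F [5.7 4.4 1.8] M [ 0.932 -1.137  0.221] q7 0.52 te7 0.588
t 19.2 p [502.9  17.7  48.2] yaw 1.738 turn 1.362 F [6.1 3.4 0.9] M [ 0.916 -1.191  0.23 ] q7 0.5 te7 0.589
```

```bash

python3 -m handwheel '[{"offset":[0,0.6,0],"rot":[0,0,2],"claw":-1}]' >/dev/null; python3 st.py
python3 -m handwheel '[{"offset":[0,0,0],"rot":[0,0,2],"claw":-1}]' >/dev/null; python3 st.py
python3 -m handwheel '[{"offset":[0,0,0],"rot":[0,0,2],"claw":-1}]' >/dev/null; python3 st.py
python3 -m handwheel '[{"offset":[0,0,0],"rot":[0,0,2],"claw":-1}]' >/dev/null; python3 st.py
python3 -m handwheel '[{"offset":[0,0,0],"rot":[0,0,2],"claw":-1}]' >/dev/null; python3 st.py
python3 -m handwheel '[{"offset":[0,0,0],"rot":[0,0,2],"claw":-1}]' >/dev/null; python3 st.py
```

```text
t 19.3 p [503.1  17.7  48.1] yaw 1.703 turn 1.397 F [0.5 3.4 5.9] M [ 0.674 -0.122  0.187] q7 0.47 te7 0.609
t 19.4 p [503.1  17.7  48.1] yaw 1.668 turn 1.432 F [3.5 4.5 5.2] M [ 0.865 -0.715  0.195] q7 0.45 te7 0.592
t 19.5 p [503.1  17.7  48.1] yaw 1.633 turn 1.467 F [3.8 4.1 3.9] M [ 0.835 -0.748  0.247] q7 0.42 te7 0.596
t 19.6 p [503.2  17.7  48.2] yaw 1.598 turn 1.502 F [4.9 4.2 2.9] M [ 0.881 -0.843  0.224] q7 0.4 te7 0.598
t 19.7 p [503.3  17.7  48.2] yaw 1.564 turn 1.536 F [5.  3.1 3.9] M [ 0.867 -0.993  0.225] q7 0.37 te7 0.598
t 19.8 p [503.4  17.7  48.2] yaw 1.529 turn 1.571 F [5.6 3.9 2.9] M [ 0.831 -1.006  0.219] q7 0.35 te7 0.599
```

```bash

python3 -m handwheel '[{"offset":[0.2,0.5,0],"rot":[0,0,2],"claw":-1}]' >/dev/null; python3 st.py
python3 -m handwheel '[{"offset":[0,0,0],"rot":[0,0,2],"claw":-1}]' >/dev/null; python3 st.py
python3 -m handwheel '[{"offset":[0,0,0],"rot":[0,0,2],"claw":-1}]' >/dev/null; python3 st.py
python3 -m handwheel '[{"offset":[0,0,0],"rot":[0,0,2],"claw":-1}]' >/dev/null; python3 st.py
```

```text
t 19.9 p [503.5  17.7  48.1] yaw 1.494 turn 1.606 F [0.8 1.4 7.2] M [ 0.484 -0.148  0.232] q7 0.32 te7 0.647
t 20.0 p [503.5  17.7  48.1] yaw 1.459 turn 1.641 F [3.1 2.6 6.2] M [ 0.657 -0.617  0.258] q7 0.3 te7 0.596
t 20.1 p [503.6  17.7  48.2] yaw 1.424 turn 1.676 F [3.6 3.2 6. ] M [ 0.674 -0.709  0.198] q7 0.27 te7 0.606
t 20.2 p [503.6  17.7  48.1] yaw 1.389 turn 1.711 F [3.1 2.9 5.7] M [ 0.672 -0.788  0.193] q7 0.25 te7 0.608
```

```bash

python3 -m handwheel '[{"offset":[0,0,0],"rot":[0,0,2],"claw":-1}]' >/dev/null; python3 st.py
python3 -m handwheel '[{"offset":[0,0,0],"rot":[0,0,2],"claw":-1}]' >/dev/null; python3 st.py
python3 -m handwheel '[{"offset":[0,0,0],"rot":[0,0,2],"claw":-1}]' >/dev/null; python3 st.py
```

```text
t 20.3 p [503.7  17.6  48.2] yaw 1.354 turn 1.746 F [5.2 3.7 4.8] M [ 0.562 -0.946  0.211] q7 0.22 te7 0.609
t 20.4 p [503.8  17.7  48.2] yaw 1.319 turn 1.781 F [6.1 2.1 4.3] M [ 0.599 -1.007  0.191] q7 0.2 te7 0.61
t 20.5 p [503.8  17.7  48.1] yaw 1.284 turn 1.816 F [5.8 3.1 2.8] M [ 0.601 -1.106  0.225] q7 0.17 te7 0.611
```

```bash

python3 - <<'E'
import cv2
from workcell import imaging
f=imaging.grab_frame('scene')
cv2.imwrite('pics/s14.png',cv2.resize(f['color'][180:255,230:320,::-1],None,fx=8,fy=8,interpolation=2))
E
python3 -m handwheel '[{"offset":[0,0.5,0],"rot":[0,0,2],"claw":-1}]' >/dev/null; python3 st.py
python3 -m handwheel '[{"offset":[0,0,0],"rot":[0,0,2],"claw":-1}]' >/dev/null; python3 st.py
python3 -m handwheel '[{"offset":[0,0,0],"rot":[0,0,2],"claw":-1}]' >/dev/null; python3 st.py
```

```text
t 20.65 p [504.   17.6  48.1] yaw 1.25 turn 1.85 F [1.1 3.6 7.8] M [ 0.825 -0.235  0.255] q7 0.15 te7 1.038
t 20.75 p [504.   17.6  48.1] yaw 1.214 turn 1.886 F [2.6 3.  6.4] M [ 0.657 -0.615  0.241] q7 0.12 te7 0.68
t 20.85 p [504.1  17.6  48.1] yaw 1.179 turn 1.921 F [3.9 3.6 5.5] M [ 0.641 -0.761  0.207] q7 0.1 te7 0.625
```

View pics/s14.png

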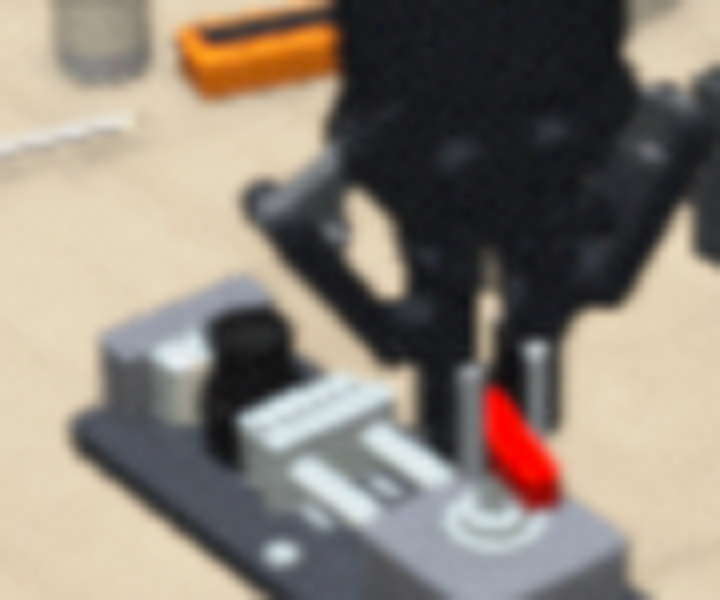

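```bash

python3 -m handwheel '[{"offset":[0,0,0],"rot":[0,0,2],"claw":-1}]' >/dev/null; python3 st.py
python3 -m handwheel '[{"offset":[0,0,0],"rot":[0,0,2],"claw":-1}]' >/dev/null; python3 st.py
python3 -m handwheel '[{"offset":[0,0,0],"rot":[0,0,2],"claw":-1}]' >/dev/null; python3 st.py
```

```text
t 20.95 p [504.1  17.5  48.1] yaw 1.144 turn 1.956 F [4.9 2.9 5.4] M [ 0.607 -0.851  0.21 ] q7 0.07 te7 0.623
t 21.05 p [504.2  17.5  48.1] yaw 1.109 turn 1.991 F [3.4 2.5 4.9] M [ 0.564 -0.913  0.24 ] q7 0.05 te7 0.621
t 21.15 p [504.3  17.5  48.2] yaw 1.074 turn 2.026 F [4.8 2.8 4.6] M [ 0.564 -0.957  0.247] q7 0.02 te7 0.613
```

```bash

python3 -m handwheel '[{"offset":[0,0,0],"rot":[0,0,2],"claw":-1}]' >/dev/null; python3 st.py
python3 -m handwheel '[{"offset":[0,0,0],"rot":[0,0,2],"claw":-1}]' >/dev/null; python3 st.py
```

```text
t 21.25 p [504.3  17.4  48.2] yaw 1.04 turn 2.06 F [4.6 2.1 3.8] M [ 0.494 -1.046  0.26 ] q7 -0.01 te7 0.6
t 21.35 p [504.4  17.4  48.2] yaw 1.005 turn 2.095 F [5.8 2.9 3.6] M [ 0.423 -1.189  0.248] q7 -0.03 te7 0.584
```

```bash

python3 -m handwheel '[{"offset":[0,0,0],"rot":[0,0,2],"claw":-1}]' >/dev/null; python3 st.py
python3 -m handwheel '[{"offset":[0,0,0],"rot":[0,0,2],"claw":-1}]' >/dev/null; python3 st.py
python3 -m handwheel '[{"offset":[0,0,0],"rot":[0,0,2],"claw":-1}]' >/dev/null; python3 st.py
```

```text
t 21.45 p [504.4  17.4  48.2] yaw 0.97 turn 2.13 F [6.6 1.5 3.2] M [ 0.391 -1.236  0.275] q7 -0.06 te7 0.566
t 21.55 p [504.5  17.3  48.2] yaw 0.935 turn 2.165 F [7.3 0.6 1.7] M [ 0.38  -1.314  0.274] q7 -0.08 te7 0.545
t 21.65 p [504.5  17.3  48.2] yaw 0.9 turn 2.2 F [6.7 1.9 1.9] M [ 0.26  -1.387  0.376] q7 -0.11 te7 0.522
```

```bash

python3 -m handwheel '[{"offset":[0,0,0],"rot":[0,0,2],"claw":-1}]' >/dev/null; python3 st.py
python3 -m handwheel '[{"offset":[0,0,0],"rot":[0,0,2],"claw":-1}]' >/dev/null; python3 st.py
```

```text
t 21.75 p [504.6  17.3  48.2] yaw 0.865 turn 2.235 F [6.2 1.3 1.9] M [ 0.24  -1.454  0.402] q7 -0.13 te7 0.498
t 21.85 p [504.7  17.2  48.2] yaw 0.83 turn 2.27 F [7.8 0.6 1.9] M [ 0.123 -1.513  0.395] q7 -0.16 te7 0.472
```

```bash

python3 -m handwheel '[{"offset":[0,0,0],"rot":[0,0,2],"claw":-1}]' >/dev/null; python3 st.py
python3 -m handwheel '[{"offset":[0,0,0],"rot":[0,0,0],"claw":-1},{"offset":[0,0,0],"rot":[0,0,0],"claw":-1}]' >/dev/null; python3 st.py
```

```text
t 21.95 p [504.7  17.2  48.2] yaw 0.795 turn 2.305 F [7.3 0.3 0.9] M [ 0.041 -1.634  0.407] q7 -0.19 te7 0.446
t 22.15 p [504.7  17.2  48.2] yaw 0.797 turn 2.303 F [7.5 0.6 0.7] M [ 0.114 -1.618  0.185] q7 -0.18 te7 -0.297
```

```bash

python3 -m handwheel '[{"offset":[0,0,0],"rot":[0,0,0],"claw":-0.6},{"offset":[0,0,0],"rot":[0,0,0],"claw":-0.3},{"offset":[0,0,0],"rot":[0,0,0],"claw":-0.1},{"offset":[0,0,0],"rot":[0,0,0],"claw":-0.1},{"offset":[0,0,0],"rot":[0,0,0],"claw":-0.1},{"offset":[0,0,-10],"rot":[0,0,0],"claw":-0.1},{"offset":[0,0,-20],"rot":[0,0,0],"claw":-0.1},{"offset":[0,0,-40],"rot":[0,0,0],"claw":-0.1},{"offset":[0,0,-40],"rot":[0,0,0],"claw":-0.1},{"offset":[0,0,-20],"rot":[0,0,0],"claw":-0.1},{"offset":[0,0,0],"rot":[0,0,0],"claw":-0.1}]'; python3 st.py
python3 - <<'E'
import cv2
from workcell import imaging
f=imaging.grab_frame('scene')
cv2.imwrite('pics/s15.png',cv2.resize(f['color'][180:255,230:320,::-1],None,fx=8,fy=8,interpolation=2))
E
```

```text
clock: 23.25
position: [0.5044, 0.0172, 0.1806]
tool_rot: [3.14, -0.003, 0.797]
force: [0.2, 0.4, 0.3]
grip_width: 0.0385
t 23.25 p [504.4  17.2 180.6] yaw 0.797 turn 2.303 F [0.2 0.4 0.3] M [ 0.02  -0.009  0.006] q7 -0.36 te7 -0.747
```

View pics/s15.png

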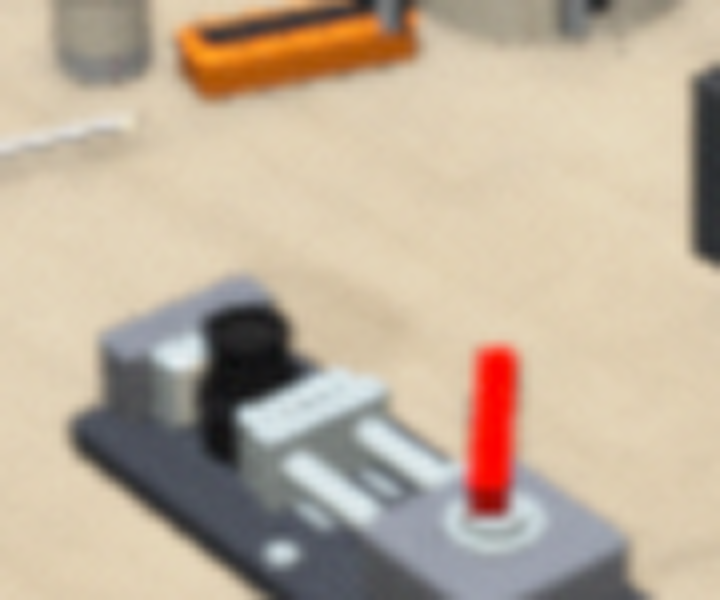

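```bash
python3 -c "
from workcell import bot;print(bot.job_done())"
```

```text
the job is handed in; nothing more can be done
None
```

I stood the black eyepiece upright on the vise bed between the jaws, turned the T-handle clockwise about 2.3 rad and let go. I handed the job in at about 23 s of the 72 s allowed; no verdict was reported.

- **Clamping:** the turning torque rose from about 0.22 to 0.40 N m. That is a rise of about 0.18 N m, or roughly 25 N of clamping. I read this from a noisy wrist moment and cross-checked it with joint 7 effort; the clamping force itself can't be measured directly.
- **Last checks:** the final picture shows the eyepiece upright between the jaws, the jaw closed up against it and the handle where I left it. The wrist force was about zero with the gripper clear above. The spare lens, oil bottle and screwdriver were never approached, but I did not measure their positions at the end.
- **What disagreed:** the reported TCP height read about 3 cm lower than the cameras showed, so I set heights by the pictures and by contact. The two cameras also differed by a few mm on where the eyepiece stood.
- **Contact while placing:** setting the eyepiece down briefly read 37 N vertically at the wrist, before I eased off and released it.

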